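# Temperature check at the dumpling counter

## Task

First take the middle tray out of the stack of three, set it squarely on the grey check mat and put the upper tray back squarely on the lower one. Then take the thermometer and, from a hand's width off (about 9 cm), hold it still for a good second aimed at the bun of each steamer in turn from left (the +y side) to right and last at the middle bun of the tray on the mat, without touching steamers or trays with it, and lay it back in its cradle as it was. Leave every steamer standing wholly on the steel strip, slid there and not lifted, and do not disturb the pot, bowls and rolling pin.

Things in the scene. Friction and masses are not known exactly. Their poses are not given: they have to be found in the camera images.
- steamer1_c (a point): Round bamboo steamer basket, 110 mm across and 45 mm high, about 0.3 kg, open on top with one large pleated bun filling it, in the leftmost (largest y) of three places about 150 mm apart from left to right; any of the three may be absent. Point at its centre, half-way up (22.5 mm over the counter), z up. Loose on the counter; too wide to grip.
- steamer1_bun (a point): The spot to be measured on that steamer: the top of its bun, 50 mm over the counter on the steamer's axis.
- steamer2_c (a point): Round bamboo steamer basket, 110 mm across and 45 mm high, about 0.3 kg, open on top with one large pleated bun filling it, in the centre of three places about 150 mm apart from left to right; any of the three may be absent. Point at its centre, half-way up (22.5 mm over the counter), z up. Loose on the counter; too wide to grip.
- steamer2_bun (a point): The spot to be measured on that steamer: the top of its bun, 50 mm over the counter on the steamer's axis.
- steamer3_c (a point): Round bamboo steamer basket, 110 mm across and 45 mm high, about 0.3 kg, open on top with one large pleated bun filling it, in the rightmost (smallest y) of three places about 150 mm apart from left to right; any of the three may be absent. Point at its centre, half-way up (22.5 mm over the counter), z up. Loose on the counter; too wide to grip.
- steamer3_bun (a point): The spot to be measured on that steamer: the top of its bun, 50 mm over the counter on the steamer's axis.
- tray_bottom_c (a point): Narrow open white plastic tray with three small buns in a row inside, 150 mm long (x) by 60 mm wide (y) by 45 mm high, walls 4 mm, about 0.25 kg: the bottom one of the stack of three at the start. Flat underside that rests on the rim of the tray below, nothing interlocks. Point at its centre, half-way up (22.5 mm over its underside); x along its length, z up. Grip it across its 60 mm width.
- tray_middle_c (a point): Narrow open white plastic tray with three small buns in a row inside, 150 mm long (x) by 60 mm wide (y) by 45 mm high, walls 4 mm, about 0.25 kg: the middle one of the stack of three at the start. Flat underside that rests on the rim of the tray below, nothing interlocks. Point at its centre, half-way up (22.5 mm over its underside); x along its length, z up. Grip it across its 60 mm width.
- tray_top_c (a point): Narrow open white plastic tray with three small buns in a row inside, 150 mm long (x) by 60 mm wide (y) by 45 mm high, walls 4 mm, about 0.25 kg: the top one of the stack of three at the start. Flat underside that rests on the rim of the tray below, nothing interlocks. Point at its centre, half-way up (22.5 mm over its underside); x along its length, z up. Grip it across its 60 mm width.
- tray_middle_bun (a point): The spot to be measured on the middle tray: top of the middle one of its three buns, over the tray's centre, 38 mm over its underside.
- mat_c (a point): Fixed grey plastic check mat, 200 mm long (x) by 110 mm wide (y), 3 mm thick, empty at the start. Point at the centre of its top face.
- strip: The pass: a bright steel strip let flush into the far part of the counter (no step), 170 mm deep (x, away from the robot) by 520 mm long (y). Origin at its centre, at counter height.
- cradle_rest (a point): Fixed black cradle for the thermometer: base 130 mm by 70 mm and two upright rests at x = -50 and +50 mm, 12 mm thick, 55 mm high, with low cheeks on each (12 mm tall, 36 mm apart, so 4 mm clear on each side of the handle; open to above). The space between the rests is free for fingers. Point, 69 mm over the counter, where the middle of the lying thermometer's handle belongs; x along the handle towards the head, z up.
- thermometer_c (a point): Hand-held white infrared thermometer, 0.2 kg, lying level in the cradle at the start. Straight square handle 155 mm long by 28 mm by 28 mm along x, and at its +x end a head (about 52 by 36 by 34 mm) bent 45 degrees down. Point at the middle of the handle, half-way up, where it is gripped from above across y (28 mm); x towards the head, z up. The head's lowest corner is 40 mm below this point and its foremost 116 mm ahead of it.
- window: The measuring window on the thermometer's head: in the thermometer's frame (origin at the middle of the handle) it lies 104.7 mm ahead (x) and 27.7 mm below (z). Its z axis is the line of sight, 45 degrees below the handle's x direction (forward and down). It reads what lies on this line 50 to 140 mm away (best about 90 mm).
Mind the look-alikes: they are no part of the job. Of the things like the part that bears mat_c, leave any that is yellow; of the rest the smaller one is meant.

How it is judged:
By the outcome, as a careful person would: the job done as asked, in the order asked, and still so for the second after the job is handed in, with the robot touching nothing.
Of steamer1, steamer2, steamer3 only 1 to 3 are there at a start; the rules pass over those that are not, and their reading is None.
At some moment in a run one of steamer1, steamer2, steamer3 may be knocked a few centimetres aside while the robot is not near it.
It also fails if it takes over 210 s, if anything falls off the work surface, if the arm or the gripper's body presses on something with over 40 N, if the wrist force passes 120 N, or if a joint passes its speed limit or range.

## Robot

A 6-joint arm with a two-finger parallel gripper is mounted at the origin on the work surface. World frame = base frame: x ahead of the robot, y to its left, z up, the work surface at z = 0. Lengths are in m, angles in rad, forces in N, time in s.
With the tool pointing down it reaches from about 0.25 to 0.725 m from the base axis. Payload 4 kg.
Tool frame: the origin (TCP) lies midway between the tips of the shut fingers; the grasp point (between the pads) lies 19 mm behind it; x points along the fingers, y is the direction in which the jaws open and shut, and the axes are right-handed (so a half turn about x gives the same grasp; the last joint's range is limited). The gripper opens to 85 mm and grips with 20 to 120 N. Pads are 22 mm wide; open, the fingers measure 114 mm over their backs; the gripper's body (76 mm by 85 mm) begins 54 mm behind the grasp point. The pads swing forward as they close: fully open they stand 13 mm farther back than shut.
Start: joints at [-1.167, 0.241, 0.005, 1.335, 0, 1.571], TCP at [0.196, -0.46, 0.231] pointing down, gripper open.
Joint ranges: [-2.72, 2.72], [-1.05, 1.87], [-1.09, 1.28], [-1.99, 2.15], [-1.42, 1.44], [-3.14, 3.14]. Speed limits (rad/s): [2.79, 2.79, 3.14, 3.14, 3.14, 3.14].

## Interface

Orientations are given as a unit quaternion [x, y, z, w].
In Python, from workcell import * gives the robot as it stands.
- The arm moves only by the tool play_rows, never from a script. Its argument "plan" is a list of rows, each a list of 7 numbers: the shift along the tool's x, y, z in mm, then the turn, a rotation vector about the tool's x, y, z in rad, then the closure, from -1 (fully open) to 1 (shut). In form: [[x, y, z, rx, ry, rz, grip], ...]. A call has 1 to 20 rows; each row shifts and turns the commanded pose from where the row before left it, along the tool's axes as they then stand; what a row does not reach is not made up. A row lasts 1/12 s, in which the tool goes at most 41.7 mm and 7.16 degrees, less where a joint would pass 70% of its speed; a pose out of reach is approached as far as the arm can. A call with a gripper value outside its range is refused whole. The fingers move at their own pace and stop on an object; the grip force is fixed at half the most. Time passes only in rows, so rows that do not move let the fingers close. It gives the time, the measured TCP pose, the force and the opening at its end, in the units of the state.
- get_obs(): the state, without advancing time (a new reading comes with each control period).
- camera(name): name is "scene" or "top" or "wrist"; returns a dict with "frame" (384x512x3 uint8, red, green, blue), "depth" (384x512 float32, m along the optical axis (not along the pixel's ray), 0 where there is no reading), "fx", "fy", "cx", "cy" (pixels), "distortion" ([k1, k2, p1, p2, k3] as OpenCV has them; the pictures are not rectified), "camera_from_world" (4x4, takes a point from world to camera coordinates). Camera axes: x right, y up, looking along -z (the intrinsics and any distortion apply to the point x, -y, -z); pixel columns grow to the right and rows downward; lengths in m; the calibration is good to about 2 mm. A picture is of the moment at which its call begins.
- job_done(): hands the job in, once; it reports no verdict.
Trained networks look in a picture, given as the dict that the camera call returned (one of the last four; its "shot" number tells which), for a name from the list of things; names that differ only in an ending like _2 or _b are one class to them, and where a whole thing is asked for, a point or a joint stands for the part that bears it (a point fixed in the world has none). Each returns a list of dicts, best first, with "confidence" (0 to 1); they miss things now and then, are a little off and sometimes report something else, mostly with a low value. They report only what shows in the picture. A call takes as long as a camera call. They do not tell look-alikes from the thing itself.
- search_frame(thing, picture): "centre" ([x, y, z] in m, in world coordinates, good to about 4 mm: the middle of the surface that is visible of it).
- pinpoint(thing, picture): "centre" ([x, y, z] in m, in world coordinates, good to about 4 mm: a listed point, or the origin of a listed thing).
The state is a dict: "clock": time; "joint_pos": joint angles; "joint_vel": joint speeds; "tau": joint torques, N m; "eef_pos": TCP position; "tool_rot": TCP orientation; "ft_force": force on the tool from outside, world axes, zero at the start; "ft_torque": the same for the moment, N m; "grip_width": finger opening in m.
Only numpy, scipy, OpenCV 4.12 (cv2) and the standard library are available. Lean on these libraries where they do the work, as an engineer would, in place of code of your own. Each camera call takes 0.05 s, during which the arm holds its last target. There are 200 camera calls.

## Working session

There is one attempt and no reset: what is moved stays moved. The work goes in short steps, Python scripts to look and compute and a tool call to move; the robot and the scene stay as the last step left them, time stands still between calls to the robot, and variables do not carry over. Pictures are saved under pics/ and viewed, about 12 in all and at most 16, crops included, and the job is handed in when it is done.

Besides the shell and the picture viewer there is one more tool, called after "Request:" by a JSON object that holds its "api" and its "payload". play_rows: Moves the arm, as the interface text tells. Its arguments: {"type":"object","properties":{"plan":{"type":"array","items":{"type":"array","items":{"type":"number"}}}},"required":["plan"]}

```bash
ls; mkdir -p pics; cat > h.py <<'E'
from workcell import *
import numpy as np, cv2
from scipy.spatial.transform import Rotation as R
def save(p,n): cv2.imwrite('pics/'+n,p['frame'][:,:,::-1])
def cloud(p):
    d=p['depth'];h,w=d.shape
    u,v=np.meshgrid(np.arange(w),np.arange(h))
    K=np.array([[p['fx'],0,p['cx']],[0,p['fy'],p['cy']],[0,0,1]])
    q=cv2.undistortPoints(np.stack([u,v],-1).reshape(-1,1,2).astype(float),K,np.array(p['distortion'],float)).reshape(h,w,2)
    c=np.stack([q[...,0]*d,-q[...,1]*d,-d,np.ones_like(d)],-1)
    P=c@np.linalg.inv(np.array(p['camera_from_world'])).T
    P[d==0]=np.nan
    return P[...,:3]
def show(o):
    r=R.from_quat(o['tool_rot']).as_matrix()
    print('t',o['clock'],'tcp',np.round(o['eef_pos'],4),'F',np.round(o['ft_force'],1),'w',round(o['grip_width'],4)); print(np.round(r,3).tolist(), np.round(o['joint_pos'],3))
E
python3 - <<'E'
from h import *
show(get_obs())
for n in ['top','scene']:
    p=camera(n); save(p,n+'0.png'); np.save('/tmp/'+n+'.npy',cloud(p))
    for t in ['steamer1_c','tray_top_c','mat_c','strip','cradle_rest','thermometer_c','window']:
        print(n,t,[(np.round(r['centre'],3).tolist(),round(r['confidence'],2)) for r in pinpoint(t,p)])
E
```

```text
pics
t 0.0 tcp [ 0.1962 -0.4592  0.2304] F [0.4 1.1 0.3] w 0.0857
[[-0.001, 0.393, -0.92], [0.002, -0.92, -0.393], [-1.0, -0.002, -0.0]] [-1.167  0.241  0.004  1.335  0.     1.571]
top steamer1_c []
top tray_top_c [([0.448, -0.393, 0.113], 0.73), ([0.485, 0.281, 0.072], 0.42)]
top mat_c [([0.483, 0.413, 0.004], 0.95), ([0.403, 0.065, 0.002], 0.84), ([0.17, 0.298, 0.009], 0.73)]
top strip [([0.638, -0.021, -0.0], 0.8)]
top cradle_rest [([0.485, 0.281, 0.07], 0.9)]
top thermometer_c [([0.485, 0.282, 0.069], 0.7)]
top window []
scene steamer1_c []
scene tray_top_c [([0.447, -0.394, 0.112], 0.79)]
scene mat_c [([0.166, 0.304, 0.003], 0.88), ([0.481, 0.409, 0.005], 0.58)]
scene strip [([0.641, -0.022, 0.003], 0.94)]
scene cradle_rest [([0.484, 0.276, 0.068], 0.89), ([0.482, 0.404, 0.004], 0.29)]
scene thermometer_c [([0.487, 0.279, 0.07], 0.62)]
scene window []
```

View pics/top0.png

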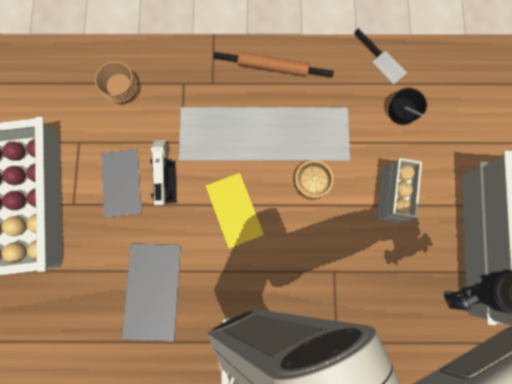

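View pics/scene0.png

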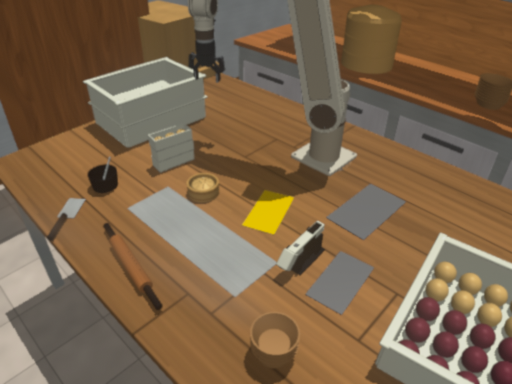

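```bash
python3 - <<'E'
from h import *
p=camera('top'); 
for t in ['steamer1_c','steamer2_c','steamer3_c','steamer2_bun','steamer3_bun','tray_middle_c','tray_bottom_c']:
    print(t,[(np.round(r['centre'],3).tolist(),round(r['confidence'],2)) for r in pinpoint(t,p)], [(np.round(r['centre'],3).tolist(),round(r['confidence'],2)) for r in search_frame(t,p)])
E
```

```text
steamer1_c [] [([0.503, 0.278, 0.079], 0.41)]
steamer2_c [] [([0.501, 0.28, 0.082], 0.73)]
steamer3_c [([0.488, -0.161, 0.027], 0.97)] [([0.488, -0.162, 0.043], 0.93)]
steamer2_bun [([0.448, -0.393, 0.116], 0.31)] [([0.487, -0.168, 0.045], 0.72), ([0.425, -0.367, 0.067], 0.48)]
steamer3_bun [([0.488, -0.168, 0.052], 0.96)] [([0.487, -0.167, 0.046], 0.97)]
tray_middle_c [([0.438, -0.395, 0.065], 0.88), ([0.49, -0.164, 0.029], 0.59)] [([0.428, -0.366, 0.067], 0.94)]
tray_bottom_c [([0.444, -0.392, 0.024], 0.6)] [([0.437, -0.359, 0.021], 0.56)]
```

Top picture: the stack is at (405,187), one steamer at (314,180) short of the strip (180–349 × 107–160), and the thermometer in its cradle at (160,175). Candidates for the mat are yellow (234,210), large grey (152,292) and small grey (121,183). I choose the small grey one. The big bins at the sides and the pot (117,83) are not part of the job.

```bash
python3 - <<'E'
from h import *
p=camera('top'); P=cloud(p); f=p['frame'].astype(int)
def rect(m,n):
    q=P[m]; q=q[~np.isnan(q[:,0])]
    r=cv2.minAreaRect(q[:,:2].astype(np.float32)); print(n,len(q),np.round(r[0],4),np.round(r[1],4),round(r[2],1),'z',np.round(np.percentile(q[:,2],[2,50,98]),4))
u,v=np.meshgrid(np.arange(512),np.arange(384))
def box(a,b,c,d): return (u>=a)&(u<=b)&(v>=c)&(v<=d)
grey=(f.max(-1)-f.min(-1)<25)
rect(box(95,147,145,222)&grey&(P[...,2]<.02),'mat')
rect(box(118,185,238,345)&grey&(P[...,2]<.02),'bigmat')
rect(box(172,356,100,166)&grey&(P[...,2]<.02),'strip')
rect(box(370,430,150,228)&(P[...,2]>.125),'stack>125')
rect(box(370,430,150,228)&(P[...,2]>.105),'stack>105')
rect(box(370,430,150,228)&(P[...,2]>.015),'stack>15')
rect(box(285,340,155,205)&(P[...,2]>.035),'steamer')
rect(box(145,180,135,212)&(P[...,2]>.073),'thermo')
rect(box(145,180,135,212)&(P[...,2]<.04)&(P[...,2]>.006),'cradlebase')
s=f[140:225,85:190].astype(np.uint8);t=f[145:230,365:470].astype(np.uint8)
im=np.hstack([cv2.resize(x,(400,324),interpolation=cv2.INTER_CUBIC) for x in (s,t)])
cv2.imwrite('pics/crop1.png',im[:,:,::-1])
q=P[box(440,511,145,330)]; q=q[q[:,2]>.03]; print('bin x',np.percentile(q[:,0],[1,99]),'y max',np.percentile(q[:,1],99.5),'z',np.percentile(q[:,2],99))
E
```

```text
mat 2258 [0.4841 0.4063] [0.1962 0.1093] 6.6 z [-0.0029  0.0013  0.0055]
bigmat 4785 [0.1664 0.2975] [0.1456 0.2658] 88.0 z [-0.0019  0.0024  0.0065]
strip 8710 [ 0.6304 -0.0135] [0.1893 0.5382] 0.3 z [-0.0042  0.0001  0.0045]
stack>125 571 [ 0.446 -0.396] [0.0626 0.1509] 80.4 z [0.1253 0.1317 0.1378]
stack>105 1388 [ 0.446 -0.396] [0.0628 0.151 ] 80.4 z [0.1064 0.1232 0.137 ]
stack>15 2200 [ 0.445  -0.3952] [0.065  0.1533] 80.8 z [0.0216 0.1158 0.1363]
steamer 864 [ 0.4886 -0.1667] [0.1091 0.1095] 63.2 z [0.0357 0.0433 0.0517]
thermo 645 [0.4954 0.2752] [0.1777 0.0355] 4.4 z [0.0748 0.0817 0.0868]
cradlebase 139 [0.4847 0.274 ] [0.125  0.0685] 2.8 z [0.006  0.0075 0.0362]
bin x [0.10881434 0.51460238] y max -0.389660288954845 z 0.44238350081919353
```

View pics/crop1.png

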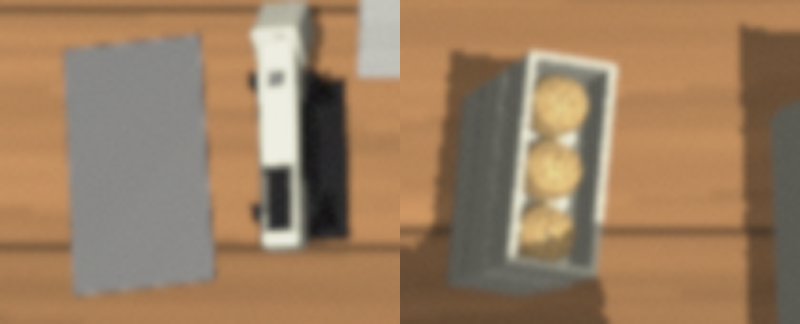

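Sizes agree: stack rim 0.135 m with yaw −9.6°, small mat 0.196×0.109, steamer about 110 mm. Next I go above the stack.

```bash
cat >> h.py <<'E'
def rot(az,pitch=0):
    "tool down, tool y at azimuth az (deg)"
    a=np.radians(az); y=np.array([np.cos(a),np.sin(a),0]); x=np.array([0,0,-1.]); return np.stack([x,y,np.cross(x,y)],1)
def go(p,az,grip,step=30,start=None,turn=0.1):
    "print rows to a goal; start=(pos,az) if not the present pose; returns end"
    if start is None:
        o=get_obs(); p0=np.array(o['eef_pos']); R0=R.from_quat(o['tool_rot']).as_matrix()
    else: p0=np.array(start[0],float); R0=rot(start[1])
    p=np.array(p,float); R1=rot(az); rv=R.from_matrix(R0.T@R1).as_rotvec()
    n=max(int(np.ceil(np.linalg.norm(p-p0)*1000/step)),int(np.ceil(np.linalg.norm(rv)/turn)),1)
    rows=[];c=p0.copy();C=R0.copy()
    for i in range(1,n+1):
        t=p0+(p-p0)*i/n; T=R0@R.from_rotvec(rv*i/n).as_matrix()
        s=np.round(C.T@(t-c)*1000,1); w=np.round(R.from_matrix(C.T@T).as_rotvec(),3)
        rows.append([*s.tolist(),*w.tolist(),grip]); c=c+C@s/1000; C=C@R.from_rotvec(w).as_matrix()
    print(str(rows).replace(' ',''), 'n',n); return (p,az)
E
python3 - <<'E'
from h import *
go([0.446,-0.396,0.23],-99.6,-1)
E
```

```text
[[0.1,4.4,-28.3,0.063,-0.0,0.0,-1],[0.2,2.6,-28.5,0.064,-0.0,0.0,-1],[0.1,0.7,-28.6,0.063,-0.0,0.0,-1],[0.2,-1.0,-28.6,0.064,-0.0,0.0,-1],[0.1,-2.9,-28.5,0.063,-0.0,0.0,-1],[0.2,-4.6,-28.2,0.064,-0.0,0.0,-1],[0.1,-6.5,-27.9,0.063,-0.0,0.0,-1],[0.2,-8.2,-27.4,0.064,-0.0,0.0,-1],[0.1,-9.9,-26.8,0.063,-0.0,0.0,-1]] n 9
```

Request:
{"api": "play_rows", "payload": {"plan": [[0,4.4,-28.3,0.063,0,0,-1],[0,2.6,-28.5,0.064,0,0,-1],[0,0.7,-28.6,0.063,0,0,-1],[0,-1,-28.6,0.064,0,0,-1],[0,-2.9,-28.5,0.063,0,0,-1],[0,-4.6,-28.2,0.064,0,0,-1],[0,-6.5,-27.9,0.063,0,0,-1],[0,-8.2,-27.4,0.064,0,0,-1],[0,-9.9,-26.8,0.063,0,0,-1],[0,0,0,0,0,0,-1],[0,0,0,0,0,0,-1]]}}

```text
clock: 2.52
eef_pos: [0.4471, -0.3952, 0.2306]
tool_rot: [-0.704, 0.058, 0.705, 0.058]
ft_force: [0.3, 0.3, 0.5]
grip_width: 0.0855
```

```bash
python3 - <<'E'
from h import *
show(get_obs())
p=camera('wrist'); save(p,'w1.png'); P=cloud(p)
q=P[(P[...,2]>.125)&(P[...,2]<.145)]
r=cv2.minAreaRect(q[:,:2].astype(np.float32)); print(len(q),r)
p=camera('top'); print(pinpoint('steamer3_c',p)[:1])
E
```

```text
t 2.5167 tcp [ 0.4471 -0.3952  0.2306] F [0.3 0.3 0.5] w 0.0855
[[-0.001, -0.163, -0.987], [0.0, -0.987, 0.163], [-1.0, -0.0, 0.001]] [-0.724  0.438  0.284  1.418 -0.     2.582]
5740 ((0.44366008043289185, -0.39455661177635193), (0.06023675575852394, 0.14928843080997467), 80.53022766113281)
[{'centre': [0.4888, -0.1654, 0.0261], 'confidence': 0.6}]
```

View pics/w1.png

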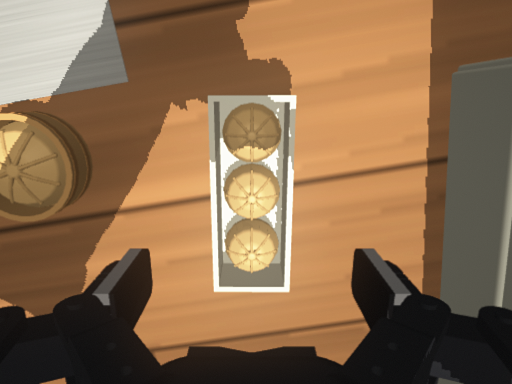

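The wrist view shows the stack centred at (252,193), with the rim matching 60×149 mm; the pads straddle it and the bin is well to the right. I descend and grip the top tray.

Request:
{"api": "play_rows", "payload": {"plan": [[30,-0.5,3,0,0,0,-1],[30,0,0,0,0,0,-1],[30,0,0,0,0,0,-1],[25,0,0,0,0,0,-1],[15,0,0,0,0,0,-1],[5,0,0,0,0,0,-1],[0,0,0,0,0,0,-1],[0,0,0,0,0,0,-1]]}}

```text
clock: 3.33
eef_pos: [0.4428, -0.3959, 0.0973]
tool_rot: [0.705, -0.06, -0.704, -0.059]
ft_force: [-0.4, -0.0, 0.9]
grip_width: 0.0855
```

Request:
{"api": "play_rows", "payload": {"plan": [[0,0,0,0,0,0,1],[0,0,0,0,0,0,1],[0,0,0,0,0,0,1],[0,0,0,0,0,0,1],[0,0,0,0,0,0,1],[0,0,0,0,0,0,1],[0,0,0,0,0,0,1]]}}

```text
clock: 3.92
eef_pos: [0.444, -0.3957, 0.0983]
tool_rot: [0.706, -0.06, -0.704, -0.058]
ft_force: [0.5, 0.6, 6.8]
grip_width: 0.0593
```

Request:
{"api": "play_rows", "payload": {"plan": [[-5,0,0,0,0,0,1],[-10,0,0,0,0,0,1],[-15,0,0,0,0,0,1],[-20,0,0,0,0,0,1],[-15,0,0,0,0,0,1],[-10,0,0,0,0,0,1],[0,0,0,0,0,0,1],[0,0,0,0,0,0,1]]}}

```text
clock: 4.58
eef_pos: [0.4432, -0.3952, 0.1716]
tool_rot: [0.705, -0.059, -0.704, -0.059]
ft_force: [-0.5, -1.1, -3.8]
grip_width: 0.059
```

```bash
python3 - <<'E'
from h import *
show(get_obs())
p=camera('top'); save(p,'t2.png'); P=cloud(p)
for lo,hi in ((.08,.1),(.05,.1)):
    u,v=np.meshgrid(np.arange(512),np.arange(384))
    m=(u>360)&(u<440)&(v>140)&(v<235)&(P[...,2]>lo)&(P[...,2]<hi); q=P[m]
    print(len(q),cv2.minAreaRect(q[:,:2].astype(np.float32)))
for t in ['tray_top_c','tray_middle_c']:
    print(t,pinpoint(t,p))
cv2.imwrite('pics/crop2.png',cv2.resize(p['frame'][120:260,330:480],(600,560),interpolation=cv2.INTER_CUBIC)[:,:,::-1])
E
```

```text
t 4.5833 tcp [ 0.4432 -0.3952  0.1716] F [-0.5 -1.1 -3.8] w 0.059
[[0.001, -0.166, -0.986], [-0.001, -0.986, 0.166], [-1.0, 0.0, -0.001]] [-0.728  0.455  0.157  1.272 -0.     2.581]
285 ((0.4443221986293793, -0.39446330070495605), (0.06284376978874207, 0.15047244727611542), 81.26807403564453)
841 ((0.4442542791366577, -0.3945005536079407), (0.06328632682561874, 0.15066760778427124), 81.02127075195312)
tray_top_c [{'centre': [0.4479, -0.3944, 0.1851], 'confidence': 0.93}]
tray_middle_c [{'centre': [0.4389, -0.3944, 0.0667], 'confidence': 0.92}]
```

View pics/crop2.png

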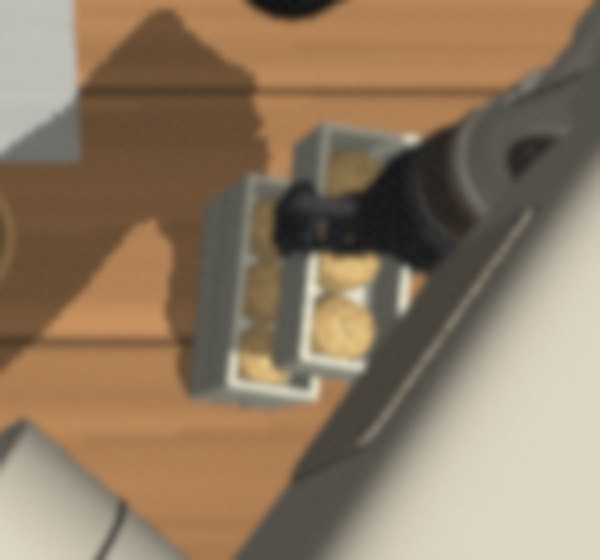

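The top tray (about (350,250) in the crop) is held alone and the middle one is undisturbed. I park the top tray on the clear counter at (0.33,−0.24).

Request:
{"api": "play_rows", "payload": {"plan": [[0,-12,12,0,0,0,1],[0,-25,26,0,0,0,1],[0,-30,30,0,0,0,1],[0,-30,30,0,0,0,1],[0,-25,25,0,0,0,1],[0,-13,15,0,0,0,1],[0,0,0,0,0,0,1],[20,0,0,0,0,0,1],[30,0,0,0,0,0,1],[30,0,0,0,0,0,1],[30,0,0,0,0,0,1],[25,0,0,0,0,0,1],[12,0,0,0,0,0,1],[6,0,0,0,0,0,1],[3,0,0,0,0,0,1],[0,0,0,0,0,0,1],[0,0,0,0,0,0,1]]}}

```text
clock: 6.15
eef_pos: [0.3311, -0.2408, 0.0159]
tool_rot: [0.705, -0.059, -0.704, -0.059]
ft_force: [-0.1, -0.1, -3.0]
grip_width: 0.0594
```

Request:
{"api": "play_rows", "payload": {"plan": [[3,0,0,0,0,0,1],[2,0,0,0,0,0,1],[1,0,0,0,0,0,1],[0,0,0,0,0,0,1],[0,0,0,0,0,0,1]]}}

```text
clock: 6.57
eef_pos: [0.3304, -0.2402, 0.0095]
tool_rot: [0.705, -0.059, -0.705, -0.059]
ft_force: [1.2, -0.1, -3.7]
grip_width: 0.0592
```

Request:
{"api": "play_rows", "payload": {"plan": [[1.5,0,0,0,0,0,1],[0,0,0,0,0,0,1],[0,0,0,0,0,0,-1],[0,0,0,0,0,0,-1],[0,0,0,0,0,0,-1],[0,0,0,0,0,0,-1],[0,0,0,0,0,0,-1],[-15,0,0,0,0,0,-1],[-30,0,0,0,0,0,-1],[-40,0,0,0,0,0,-1],[-40,0,0,0,0,0,-1],[-20,0,0,0,0,0,-1],[0,12,-13,0,0,0,-1],[0,25,-26,0,0,0,-1],[0,30,-30,0,0,0,-1],[0,30,-30,0,0,0,-1],[0,25,-25,0,0,0,-1],[0,12,-15,0,0,0,-1],[0,0,0,0,0,0,-1],[0,0,0,0,0,0,-1]]}}

```text
clock: 8.23
eef_pos: [0.4443, -0.3945, 0.1516]
tool_rot: [-0.704, 0.059, 0.705, 0.06]
ft_force: [0.2, 0.4, -0.4]
grip_width: 0.0852
```

```bash
python3 - <<'E'
from h import *
show(get_obs())
p=camera('wrist'); save(p,'w2.png'); P=cloud(p)
q=P[(P[...,2]>.08)&(P[...,2]<.1)]
print(len(q),cv2.minAreaRect(q[:,:2].astype(np.float32)))
E
```

```text
t 8.2333 tcp [ 0.4443 -0.3945  0.1516] F [ 0.2  0.4 -0.4] w 0.0852
[[-0.001, -0.167, -0.986], [0.001, -0.986, 0.167], [-1.0, -0.001, 0.001]] [-0.726  0.47   0.128  1.23   0.     2.583]
7767 ((0.4417780339717865, -0.3929905295372009), (0.06029108911752701, 0.15077245235443115), 80.9028549194336)
```

Request:
{"api": "play_rows", "payload": {"plan": [[30,-1,1,0,0,0,-1],[30,0,0,0,0,0,-1],[20,0,0,0,0,0,-1],[12,0,0,0,0,0,-1],[6,0,0,0,0,0,-1],[0,0,0,0,0,0,-1],[0,0,0,0,0,0,-1],[0,0,0,0,0,0,1],[0,0,0,0,0,0,1],[0,0,0,0,0,0,1],[0,0,0,0,0,0,1],[0,0,0,0,0,0,1],[0,0,0,0,0,0,1],[0,0,0,0,0,0,1],[-5,0,0,0,0,0,1],[-15,0,0,0,0,0,1],[-30,0,0,0,0,0,1],[-30,0,0,0,0,0,1],[-30,0,0,0,0,0,1],[0,0,0,0,0,0,1]]}}

```text
clock: 9.95
eef_pos: [0.4461, -0.3956, 0.1718]
tool_rot: [0.708, -0.062, -0.701, -0.057]
ft_force: [1.3, -0.9, -0.7]
grip_width: 0.0593
```

```bash
python3 - <<'E'
from h import *
show(get_obs())
p=camera('top'); P=cloud(p)
u,v=np.meshgrid(np.arange(512),np.arange(384))
m=(u>360)&(u<440)&(v>140)&(v<235)&(P[...,2]>.015)&(P[...,2]<.055); q=P[m]
print(len(q),cv2.minAreaRect(q[:,:2].astype(np.float32)))
for t in ['tray_top_c','tray_middle_c','tray_bottom_c','steamer3_c']:
    print(t,[(np.round(r['centre'],3),round(r['confidence'],2)) for r in pinpoint(t,p)])
E
```

```text
t 9.95 tcp [ 0.4461 -0.3956  0.1718] F [ 1.3 -0.9 -0.7] w 0.0593
[[0.008, -0.167, -0.986], [-0.008, -0.986, 0.167], [-1.0, 0.006, -0.01]] [-0.725  0.452  0.152  1.26  -0.     2.584]
883 ((0.4462377429008484, -0.395266592502594), (0.061440158635377884, 0.1507262885570526), 81.99868774414062)
tray_top_c [(array([ 0.333, -0.242,  0.025]), 0.65)]
tray_middle_c [(array([ 0.441, -0.397,  0.182]), 0.67), (array([0.486, 0.281, 0.068]), 0.21)]
tray_bottom_c [(array([ 0.444, -0.388,  0.022]), 0.72)]
steamer3_c [(array([ 0.44 , -0.399,  0.178]), 0.74), (array([ 0.491, -0.164,  0.024]), 0.67)]
```

```bash
python3 - <<'E'
from h import *
show(get_obs())
p=camera('top'); P=cloud(p); f=p['frame'].astype(int)
u,v=np.meshgrid(np.arange(512),np.arange(384))
m=(u>360)&(u<440)&(v>130)&(v<235)&(P[...,2]>.12)
# white rim pixels
w=m&(f.min(-1)>200); print('rim z',np.percentile(P[w][:,2],[10,50,90]) if w.any() else None,w.sum())
p2=camera('wrist'); P2=cloud(p2); f2=p2['frame'].astype(int)
q=P2[(P2[...,2]>.15)&(P2[...,2]<.26)&(f2.min(-1)>200)]; print('wrist rim',len(q),np.percentile(q[:,2],[5,50,95]))
# mat corners by plane projection z=.003
K=np.array([[p['fx'],0,p['cx']],[0,p['fy'],p['cy']],[0,0,1]]); D=np.array(p['distortion'],float)
C=np.linalg.inv(np.array(p['camera_from_world']))
def proj(pts,z):
    q=cv2.undistortPoints(np.array(pts,float).reshape(-1,1,2),K,D)[:,0]
    d=np.c_[q[:,0],-q[:,1],-np.ones(len(q))]@C[:3,:3].T; o=C[:3,3]; return (o+d*((z-o[2])/d[:,2])[:,None])[:,:2]
g=((f.max(-1)-f.min(-1)<30)&(u>90)&(u<150)&(v>140)&(v<225)).astype(np.uint8)
n,l,st,_=cv2.connectedComponentsWithStats(g); k=1+st[1:,4].argmax()
c=max(cv2.findContours((l==k).astype(np.uint8),cv2.RETR_EXTERNAL,cv2.CHAIN_APPROX_NONE)[0],key=len)[:,0]
X=proj(c,.003); r=cv2.minAreaRect(X.astype(np.float32)); print('mat',r)
print(X[[c.sum(1).argmin(),c.sum(1).argmax(),(c[:,0]-c[:,1]).argmin(),(c[:,0]-c[:,1]).argmax()]])
E
```

```text
t 10.2 tcp [ 0.4423 -0.3921  0.1627] F [ 0.1 -0.  -2.9] w 0.0592
[[-0.003, -0.166, -0.986], [0.003, -0.986, 0.166], [-1.0, -0.002, 0.004]] [-0.725  0.459  0.14   1.256 -0.     2.584]
rim z None 0
wrist rim 3936 [0.15425077 0.19514109 0.19643517]
mat ((0.48350799083709717, 0.40592092275619507), (0.19701935350894928, 0.10748526453971863), 6.756444931030273)
[[0.57440781 0.46604561]
 [0.39408173 0.34301295]
 [0.3817879  0.44555062]
 [0.58426296 0.36625253]]
```

Request:
{"api": "play_rows", "payload": {"plan": [[20,0,0,0,0,0,1],[30,0,0,0,0,0,1],[30,0,0,0,0,0,1],[15,0,0,0,0,0,1],[7,0,0,0,0,0,1],[3,0,0,0,0,0,1],[1,0,0,0,0,0,1],[0,0,0,0,0,0,1],[0,0,0,0,0,0,1],[0,0,0,0,0,0,1]]}}

```text
clock: 11.13
eef_pos: [0.4442, -0.3938, 0.0602]
tool_rot: [0.705, -0.06, -0.704, -0.058]
ft_force: [-1.0, 0.4, -2.6]
grip_width: 0.0593
```

Request:
{"api": "play_rows", "payload": {"plan": [[0,0,0,0,0,0,0.6],[0,0,0,0,0,0,-1],[0,0,0,0,0,0,-1],[0,0,0,0,0,0,-1],[0,0,0,0,0,0,-1],[0,0,0,0,0,0,-1],[-20,0,0,0,0,0,-1],[-30,0,0,0,0,0,-1],[-30,0,0,0,0,0,-1],[-15,0,0,0,0,0,-1],[0,0,0,0,0,0,-1]]}}

```text
clock: 12.05
eef_pos: [0.4456, -0.395, 0.1587]
tool_rot: [0.707, -0.061, -0.702, -0.057]
ft_force: [0.7, -1.5, 1.5]
grip_width: 0.0853
```

Request:
{"api": "play_rows", "payload": {"plan": [[0,0,0,-0.12,0,0,-1],[0,0,0,-0.12,0,0,-1],[0,0,0,-0.12,0,0,-1],[0,0,0,-0.12,0,0,-1],[0,0,0,-0.12,0,0,-1],[0,0,0,-0.12,0,0,-1],[0,0,0,-0.12,0,0,-1],[0,0,0,-0.12,0,0,-1],[0,0,0,-0.12,0,0,-1],[0,0,0,-0.12,0,0,-1],[0,0,0,-0.12,0,0,-1],[0,0,0,-0.12,0,0,-1],[0,0,0,-0.12,0,0,-1],[0,0,0,-0.12,0,0,-1],[0,0,0,-0.12,0,0,-1],[0,0,0,-0.12,0,0,-1],[0,0,0,-0.12,0,0,-1],[0,0,0,-0.12,0,0,-1],[0,0,0,-0.12,0,0,-1],[0,0,0,-0.12,0,0,-1]]}}

```text
clock: 13.72
eef_pos: [0.4429, -0.3926, 0.1523]
tool_rot: [0.309, 0.637, -0.308, 0.636]
ft_force: [0.0, 0.0, -0.2]
grip_width: 0.0857
```

Request:
{"api": "play_rows", "payload": {"plan": [[0,0,0,-0.12,0,0,-1],[0,0,0,-0.12,0,0,-1],[0,0,0,-0.12,0,0,-1],[0,0,0,-0.12,0,0,-1],[0,0,0,-0.12,0,0,-1],[0,0,0,-0.12,0,0,-1],[0,0,0,-0.02,0,0,-1],[0,0,0,0,0,0,-1],[0,0,0,0,0,0,-1],[0,0,0,0,0,0,-1]]}}

```text
clock: 14.55
eef_pos: [0.4433, -0.3929, 0.1534]
tool_rot: [0.06, 0.705, -0.06, 0.704]
ft_force: [-0.9, 0.0, -0.4]
grip_width: 0.085
```

```bash
python3 - <<'E'
from h import *
show(get_obs())
p=camera('wrist'); save(p,'w3.png'); P=cloud(p); u,v=np.meshgrid(np.arange(512),np.arange(384))
q=P[(P[...,2]>.08)&(P[...,2]<.1)&(v<300)]
print(len(q),cv2.minAreaRect(q[:,:2].astype(np.float32)))
E
```

```text
t 14.55 tcp [ 0.4433 -0.3929  0.1534] F [-0.9  0.  -0.4] w 0.085
[[-0.0, 0.17, 0.985], [0.0, 0.985, -0.17], [-1.0, 0.0, -0.0]] [-0.725  0.465  0.124  1.23   0.    -0.555]
6786 ((0.4405074119567871, -0.3926224708557129), (0.06032605469226837, 0.146386057138443), 81.22406005859375)
```

View pics/w3.png

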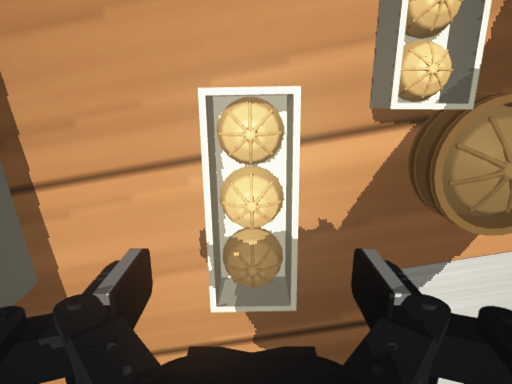

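The middle tray rests at (250,195) in the wrist view, square between the pads, with the parked top tray at upper right. I regrip so that the tray's orientation is kept within the wrist's range.

Request:
{"api": "play_rows", "payload": {"plan": [[20,0,0,0,0,0,-1],[30,0,0,0,0,0,-1],[25,0,0,0,0,0,-1],[15,0,0,0,0,0,-1],[7,0,0,0,0,0,-1],[2,0,0,0,0,0,-1],[0,0,0,0,0,0,-1],[0,0,0,0,0,0,-1],[0,0,0,0,0,0,1],[0,0,0,0,0,0,1],[0,0,0,0,0,0,1],[0,0,0,0,0,0,1],[0,0,0,0,0,0,1],[0,0,0,0,0,0,1]]}}

```text
clock: 15.77
eef_pos: [0.4444, -0.3937, 0.0565]
tool_rot: [0.059, 0.704, -0.06, 0.706]
ft_force: [-0.2, 0.9, 6.4]
grip_width: 0.0592
```

Request:
{"api": "play_rows", "payload": {"plan": [[-5,0,0,0,0,0,1],[-10,0,0,0,0,0,1],[-25,0,0,0,0,0,1],[-35,0,0,0,0,0,1],[-30,0,0,0,0,0,1],[-20,0,0,0,0,0,1],[-5,0,0,0,0,0,1],[0,0,0,0,0,0,1],[0,0,0,0,0,0,1],[0,0,0,0,0,0,1]]}}

```text
clock: 16.6
eef_pos: [0.4423, -0.3921, 0.1825]
tool_rot: [0.061, 0.706, -0.059, 0.703]
ft_force: [-0.1, -0.3, -3.5]
grip_width: 0.0591
```

```bash
python3 - <<'E'
from h import *
show(get_obs())
p=camera('wrist'); P=cloud(p); u,v=np.meshgrid(np.arange(512),np.arange(384)); f=p['frame'].astype(int)
q=P[(P[...,2]>.17)&(P[...,2]<.23)&(v<320)&(f.min(-1)>180)]
print(len(q),np.percentile(q[:,2],[5,50,95]),cv2.minAreaRect(q[:,:2].astype(np.float32)))
go([0.46,0.2,0.2],95,1,step=28); 
s=go([0.4836,0.4055,0.2],96.7,1,step=28,start=([0.46,0.2,0.2],95))
E
```

```text
t 16.6 tcp [ 0.4423 -0.3921  0.1825] F [-0.1 -0.3 -3.5] w 0.0591
[[-0.003, 0.168, 0.986], [0.003, 0.986, -0.168], [-1.0, 0.002, -0.004]] [-0.725  0.448  0.175  1.302 -0.    -0.556]
9370 [0.17444376 0.2158563  0.21715837] ((0.40650904178619385, -0.38476452231407166), (0.0645255595445633, 0.08087468892335892), 81.11090850830078)
[[-0.7,26.7,-3.7,-0.012,-0.0,-0.0,1],[-0.7,26.7,-3.4,-0.011,-0.0,-0.0,1],[-0.8,26.7,-3.2,-0.012,-0.0,-0.0,1],[-0.7,26.8,-2.8,-0.012,-0.001,-0.001,1],[-0.7,26.8,-2.4,-0.011,0.0,0.0,1],[-0.8,26.9,-2.2,-0.012,0.0,0.0,1],[-0.7,26.8,-1.9,-0.011,-0.0,0.0,1],[-0.8,26.9,-1.5,-0.012,-0.0,-0.0,1],[-0.7,26.9,-1.3,-0.012,-0.0,-0.0,1],[-0.8,26.9,-0.9,-0.011,-0.001,-0.0,1],[-0.7,26.9,-0.6,-0.012,0.0,-0.0,1],[-0.8,27.0,-0.3,-0.012,0.0,-0.001,1],[-0.8,26.9,0.0,-0.011,-0.0,0.0,1],[-0.8,26.9,0.3,-0.012,-0.0,0.0,1],[-0.7,26.9,0.7,-0.012,-0.0,-0.0,1],[-0.8,26.9,1.0,-0.011,-0.001,-0.0,1],[-0.8,26.9,1.2,-0.012,0.0,-0.0,1],[-0.8,26.9,1.6,-0.012,0.0,-0.0,1],[-0.7,26.9,1.9,-0.011,-0.0,-0.001,1],[-0.8,26.8,2.2,-0.012,-0.0,0.0,1],[-0.9,26.8,2.6,-0.011,-0.0,0.0,1],[-0.8,26.8,2.8,-0.012,-0.001,0.0,1]] n 22
[[0.0,25.3,5.2,-0.004,0.0,0.0,1],[0.0,25.3,5.3,-0.003,0.0,0.0,1],[0.0,25.3,5.3,-0.004,0.0,0.0,1],[0.0,25.3,5.5,-0.004,0.0,0.0,1],[0.0,25.3,5.5,-0.004,0.0,0.0,1],[0.0,25.2,5.7,-0.003,0.0,0.0,1],[0.0,25.2,5.7,-0.004,0.0,0.0,1],[0.0,25.2,5.9,-0.004,0.0,0.0,1]] n 8
```

Request:
{"api": "play_rows", "payload": {"plan": [[-1,14,-2,-0.006,0,0,1],[-1,26.7,-3.5,-0.012,0,0,1],[-1,26.7,-3.3,-0.012,0,0,1],[-1,26.8,-3,-0.012,0,0,1],[-1,26.8,-2.6,-0.012,0,0,1],[-1,26.9,-2.3,-0.012,0,0,1],[-1,26.9,-2,-0.012,0,0,1],[-1,26.9,-1.7,-0.012,0,0,1],[-1,26.9,-1.3,-0.012,0,0,1],[-1,26.9,-1,-0.012,0,0,1],[-1,26.9,-0.7,-0.012,0,0,1],[-1,27,-0.3,-0.012,0,0,1],[-1,27,0,-0.012,0,0,1],[-1,27,0.3,-0.012,0,0,1],[-1,27,0.6,-0.012,0,0,1],[-1,27,1,-0.012,0,0,1],[-1,27,1.2,-0.012,0,0,1],[0,27,1.6,-0.012,0,0,1],[0,27,1.9,-0.012,0,0,1],[0,27,2.2,-0.012,0,0,1]]}}

```text
clock: 18.32
eef_pos: [0.4578, 0.1346, 0.2003]
tool_rot: [-0.024, 0.708, 0.023, 0.706]
ft_force: [-0.4, -0.3, -2.2]
grip_width: 0.0593
```

Request:
{"api": "play_rows", "payload": {"plan": [[0,27,2.6,-0.012,0,0,1],[0,27,2.8,-0.012,0,0,1],[0,25,5,-0.004,0,0,1],[0,25,5,-0.004,0,0,1],[0,25,5.3,-0.004,0,0,1],[0,25,5.4,-0.004,0,0,1],[0,25,5.5,-0.004,0,0,1],[0,25,5.6,-0.004,0,0,1],[0,25,5.7,-0.004,0,0,1],[0,15,3,-0.004,0,0,1],[0,0,0,0,0,0,1],[0,0,0,0,0,0,1],[0,0,0,0,0,0,1]]}}

```text
clock: 19.4
eef_pos: [0.4806, 0.3799, 0.2004]
tool_rot: [-0.044, 0.707, 0.042, 0.705]
ft_force: [-0.2, -0.9, -1.3]
grip_width: 0.0594
```

```bash
python3 - <<'E'
from h import *
show(get_obs())
p=camera('wrist'); save(p,'w4.png'); P=cloud(p); u,v=np.meshgrid(np.arange(512),np.arange(384)); f=p['frame'].astype(int)
K=np.array([[p['fx'],0,p['cx']],[0,p['fy'],p['cy']],[0,0,1]]); print(p['cx'],p['cy'],p['fx'])
q=P[(P[...,2]>.21)&(P[...,2]<.25)&(v<330)&(f.min(-1)>180)]
print('rim',len(q),np.percentile(q[:,2],[5,50,95]),cv2.minAreaRect(q[:,:2].astype(np.float32)))
m=(P[...,2]<.015)&(f.max(-1)-f.min(-1)<30)&(f.max(-1)>50)
q=P[m]; q=q[(q[:,1]>.33)&(q[:,1]<.48)&(q[:,0]<.62)]; print('mat',len(q),cv2.minAreaRect(q[:,:2].astype(np.float32)))
# tray side faces: points of tray by height
q=P[(P[...,2]>.17)&(P[...,2]<.24)&(v<330)]; print('tray',cv2.minAreaRect(q[:,:2].astype(np.float32)), q[:,0].max())
E
```

```text
t 19.4 tcp [0.4806 0.3799 0.2004] F [-0.2 -0.9 -1.3] w 0.0594
[[-0.002, -0.121, 0.993], [-0.002, 0.993, 0.121], [-1.0, -0.002, -0.003]] [ 0.669  0.483  0.277  1.368 -0.     0.548]
251.41187125880867 194.9426405271133 337.6498774970348
rim 5988 [0.23290868 0.23394692 0.23500089] ((0.43948259949684143, 0.376412034034729), (0.07199163734912872, 0.06429629027843475), 8.275106430053711)
mat 9 ((0.3829278349876404, 0.3876350522041321), (0.0002020317770075053, 0.007687813602387905), 7.475005626678467)
tray ((0.4657011032104492, 0.3777559697628021), (0.12394049763679504, 0.08712922781705856), 7.498383045196533) 0.5297147815578751
```

View pics/w4.png

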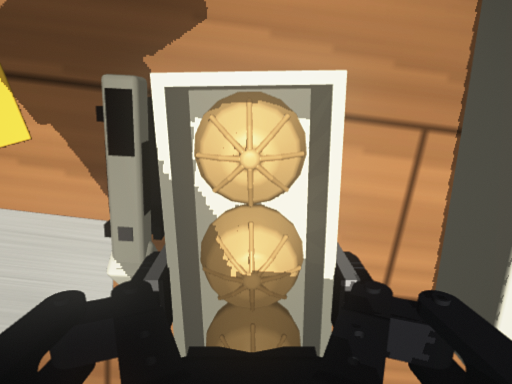

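Request:
{"api": "play_rows", "payload": {"plan": [[0,12,4,0.004,0,0,1],[0,13,3.5,0,0,0,1],[0,0,0,0,0,0,1],[20,0,0,0,0,0,1],[30,0,0,0,0,0,1],[30,0,0,0,0,0,1],[30,0,0,0,0,0,1],[30,0,0,0,0,0,1],[20,0,0,0,0,0,1],[12,0,0,0,0,0,1],[6,0,0,0,0,0,1],[2,0,0,0,0,0,1],[0,0,0,0,0,0,1],[0,0,0,0,0,0,1],[0,0,0,0,0,0,1]]}}

```text
clock: 20.7
eef_pos: [0.4869, 0.4075, 0.0237]
tool_rot: [-0.041, 0.705, 0.042, 0.707]
ft_force: [0.3, -0.4, -0.9]
grip_width: 0.0591
```

```bash
python3 - <<'E'
from h import *
show(get_obs())
p=camera('top'); save(p,'t3.png'); P=cloud(p)
cv2.imwrite('pics/crop3.png',cv2.resize(p['frame'][130:240,80:230],(750,550),interpolation=cv2.INTER_CUBIC)[:,:,::-1])
E
```

```text
t 20.7 tcp [0.4869 0.4075 0.0237] F [ 0.3 -0.4 -0.9] w 0.0591
[[0.003, -0.117, 0.993], [0.002, 0.993, 0.117], [-1.0, 0.002, 0.003]] [ 0.697  0.652  0.083  0.999 -0.     0.58 ]
```

View pics/crop3.png

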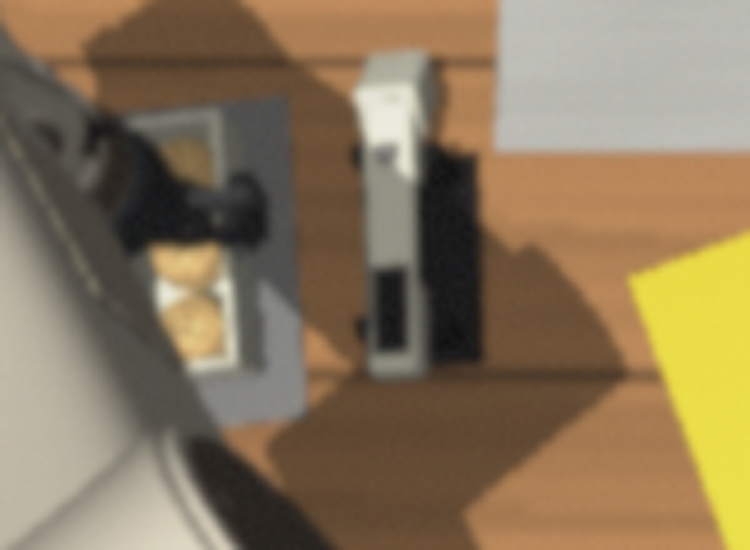

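The tray (about (195,260) in the crop) hangs parallel above the small grey mat, with the thermometer untouched. I correct 2 mm, lower and release.

Request:
{"api": "play_rows", "payload": {"plan": [[2,-1.5,-2,0,0,0,1],[3,0,0,0,0,0,1],[3,0,0,0,0,0,1],[1,0,0,0,0,0,1],[0.5,0,0,0,0,0,1],[0,0,0,0,0,0,1],[0,0,0,0,0,0,1],[0,0,0,0,0,0,1]]}}

```text
clock: 21.42
eef_pos: [0.484, 0.405, 0.0145]
tool_rot: [-0.041, 0.705, 0.042, 0.706]
ft_force: [-4.6, -2.7, 9.7]
grip_width: 0.059
```

Request:
{"api": "play_rows", "payload": {"plan": [[0,0,0,0,0,0,-1],[0,0,0,0,0,0,-1],[0,0,0,0,0,0,-1],[0,0,0,0,0,0,-1],[0,0,0,0,0,0,-1],[-15,0,0,0,0,0,-1],[-30,0,0,0,0,0,-1],[-40,0,0,0,0,0,-1],[-40,0,0,0,0,0,-1],[-40,0,0,0,0,0,-1],[-20,0,0,0,0,0,-1],[0,0,0,0,0,0,-1],[0,0,0,0,0,0,-1]]}}

```text
clock: 22.5
eef_pos: [0.4849, 0.4056, 0.1992]
tool_rot: [-0.041, 0.705, 0.042, 0.707]
ft_force: [-0.0, -0.4, -0.6]
grip_width: 0.0853
```

```bash
python3 - <<'E'
from h import *
show(get_obs())
p=camera('wrist'); save(p,'w5.png'); P=cloud(p); u,v=np.meshgrid(np.arange(512),np.arange(384)); f=p['frame'].astype(int)
def rr(q,n): print(n,len(q),[np.round(x,4) for x in cv2.minAreaRect(q[:,:2].astype(np.float32))])
N=(P[...,1]>.33)&(P[...,1]<.48)&(P[...,0]<.62)
rr(P[N&(P[...,2]>.04)&(P[...,2]<.056)&(v<320)],'tray')
rr(P[N&(P[...,2]<.012)&(f.max(-1)-f.min(-1)<28)&(f.max(-1)>60)],'mat')
print([ (np.round(r['centre'],4),r['confidence']) for r in pinpoint('mat_c',p)])
# top view again for thermometer & mat
go([0.3304,-0.2402,0.2],80.4,-1)
E
```

```text
t 22.5 tcp [0.4849 0.4056 0.1992] F [-0.  -0.4 -0.6] w 0.0853
[[0.003, -0.117, 0.993], [0.003, 0.993, 0.117], [-1.0, 0.002, 0.003]] [ 0.697  0.518  0.331  1.379 -0.     0.579]
tray 2972 [array([0.4821, 0.4051]), array([0.1497, 0.0602]), np.float64(7.713)]
mat 10687 [array([0.4836, 0.4088]), array([0.1978, 0.1093]), np.float64(6.6965)]
[]
[[-0.1,-27.1,-9.9,0.012,-0.0,0.0,-1],[-0.1,-27.1,-9.5,0.013,-0.0,0.0,-1],[-0.2,-27.3,-9.2,0.012,-0.0,0.0,-1],[-0.1,-27.4,-8.9,0.013,-0.0,0.0,-1],[-0.1,-27.5,-8.5,0.012,-0.0,0.0,-1],[-0.1,-27.7,-8.2,0.012,-0.0,0.0,-1],[-0.2,-27.7,-7.9,0.013,-0.001,0.001,-1],[-0.1,-27.8,-7.5,0.012,0.0,-0.0,-1],[-0.2,-27.9,-7.1,0.012,0.0,-0.0,-1],[-0.2,-28.0,-6.8,0.013,0.0,-0.0,-1],[-0.1,-28.0,-6.5,0.012,0.0,-0.0,-1],[-0.2,-28.2,-6.1,0.013,0.0,-0.0,-1],[-0.1,-28.2,-5.8,0.012,-0.0,-0.0,-1],[-0.2,-28.3,-5.4,0.012,-0.0,0.0,-1],[-0.2,-28.4,-5.1,0.013,-0.0,0.0,-1],[-0.1,-28.4,-4.7,0.012,-0.0,0.0,-1],[-0.2,-28.4,-4.4,0.012,-0.0,0.0,-1],[-0.1,-28.6,-4.0,0.013,-0.0,0.0,-1],[-0.2,-28.5,-3.6,0.012,-0.001,0.0,-1],[-0.2,-28.6,-3.3,0.013,0.0,0.0,-1],[-0.1,-28.7,-3.0,0.012,0.0,0.001,-1],[-0.2,-28.7,-2.6,0.012,0.0,-0.0,-1],[-0.2,-28.7,-2.2,0.013,0.0,-0.0,-1]] n 23
```

View pics/w5.png

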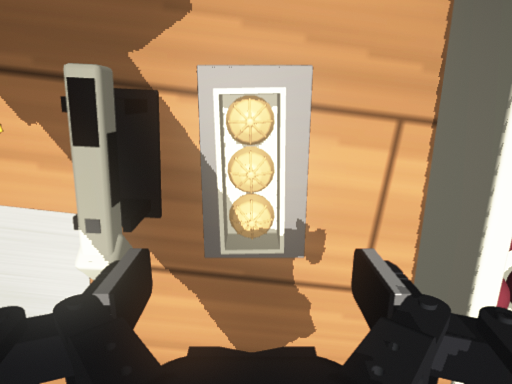

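The tray is on the mat: within 4 mm of its centre, about 1° of yaw difference, measured in one picture. I go back for the top tray.

Request:
{"api": "play_rows", "payload": {"plan": [[0,-14,-5,0.006,0,0,-1],[0,-27.1,-9.7,0.012,0,0,-1],[0,-27.2,-9.4,0.012,0,0,-1],[0,-27.3,-9.1,0.012,0,0,-1],[0,-27.4,-8.7,0.012,0,0,-1],[0,-27.5,-8.3,0.012,0,0,-1],[0,-27.6,-8,0.013,0,0,-1],[0,-27.7,-7.7,0.012,0,0,-1],[0,-27.8,-7.3,0.012,0,0,-1],[0,-27.9,-7,0.013,0,0,-1],[0,-28,-6.7,0.012,0,0,-1],[0,-28,-6.3,0.013,0,0,-1],[0,-28.1,-6,0.012,0,0,-1],[0,-28.2,-5.6,0.012,0,0,-1],[0,-28.3,-5.3,0.013,0,0,-1],[0,-28.3,-4.9,0.012,0,0,-1],[0,-28.4,-4.6,0.012,0,0,-1],[0,-28.5,-4.2,0.013,0,0,-1],[0,-28.5,-3.8,0.012,0,0,-1],[0,-28.6,-3.5,0.013,0,0,-1]]}}

```text
clock: 24.27
eef_pos: [0.353, -0.1421, 0.1955]
tool_rot: [0.044, 0.707, -0.043, 0.704]
ft_force: [1.1, -0.9, 0.6]
grip_width: 0.0856
```

Request:
{"api": "play_rows", "payload": {"plan": [[0,-28.7,-3.2,0.012,0,0,-1],[0,-28.7,-2.8,0.012,0,0,-1],[0,-28.7,-2.4,0.013,0,0,-1],[0,-14,-1,0.006,0,0,-1],[0,0,0,0,0,0,-1],[0,0,0,0,0,0,-1],[0,0,0,0,0,0,-1]]}}

```text
clock: 24.85
eef_pos: [0.331, -0.2381, 0.1961]
tool_rot: [0.059, 0.706, -0.058, 0.704]
ft_force: [0.3, 0.4, -0.3]
grip_width: 0.0852
```

```bash
python3 - <<'E'
from h import *
show(get_obs())
p=camera('wrist'); save(p,'w6.png'); P=cloud(p); u,v=np.meshgrid(np.arange(512),np.arange(384)); f=p['frame'].astype(int)
def rr(q,n): print(n,len(q),[np.round(x,4) for x in cv2.minAreaRect(q[:,:2].astype(np.float32))])
N=(np.abs(P[...,1]+.24)<.09)&(np.abs(P[...,0]-.33)<.12)&(v<320)
rr(P[N&(P[...,2]>.038)&(P[...,2]<.052)&(np.hypot(P[...,0]-.488,P[...,1]+.165)>.065)],'tray')
N=(np.abs(P[...,1]+.395)<.07)&(np.abs(P[...,0]-.445)<.1)&(v<320)
rr(P[N&(P[...,2]>.038)&(P[...,2]<.052)],'bottom')
p=camera('top');P=cloud(p)
N=(np.abs(P[...,1]+.395)<.07)&(np.abs(P[...,0]-.445)<.1)
rr(P[N&(P[...,2]>.02)&(P[...,2]<.055)],'bottom top-cam')
E
```

```text
t 24.85 tcp [ 0.331  -0.2381  0.1961] F [ 0.3  0.4 -0.3] w 0.0852
[[-0.002, 0.165, 0.986], [0.002, 0.986, -0.165], [-1.0, 0.002, -0.003]] [-0.624  0.082 -0.281  1.211  0.    -0.458]
tray 4634 [array([ 0.3497, -0.2353]), array([0.2013, 0.1175]), np.float64(15.4796)]
bottom 765 [array([ 0.412 , -0.3898]), array([0.0608, 0.0873]), np.float64(81.7628)]
bottom top-cam 321 [array([ 0.4784, -0.3992]), array([0.0605, 0.0866]), np.float64(81.4611)]
```

```bash
python3 - <<'E'
from h import *
p=camera('wrist'); P=cloud(p); u,v=np.meshgrid(np.arange(512),np.arange(384)); f=p['frame'].astype(int)
def rr(q,n): print(n,len(q),[np.round(x,4) for x in cv2.minAreaRect(q[:,:2].astype(np.float32))])
print([(np.round(r['centre'],4),r['confidence']) for r in pinpoint('steamer3_c',p)],[(np.round(r['centre'],4),r['confidence']) for r in pinpoint('tray_top_c',p)])
N=(P[...,2]>.038)&(P[...,2]<.052)&(v<320)&(f.max(-1)-f.min(-1)<40)&(np.abs(P[...,1]+.24)<.06)&(P[...,0]<.42)
rr(P[N],'tray')
save(p,'w6.png')
E
```

```text
[(array([ 0.4596, -0.1997,  0.0258]), 0.83)] [(array([ 0.3283, -0.2405,  0.0221]), 0.69)]
tray 2329 [array([ 0.331 , -0.2409]), array([0.0601, 0.1524]), np.float64(79.8951)]
```

View pics/w6.png

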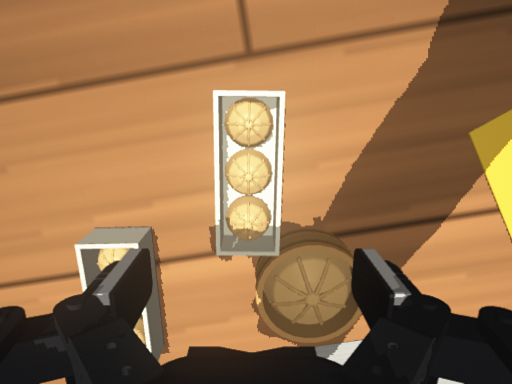

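The steamer has been knocked to about (0.46,−0.20) (wrist view (310,285)), close to the parked tray but clear of the fingers. I pick up the tray at (0.331,−0.241) with a straight lift.

Request:
{"api": "play_rows", "payload": {"plan": [[20,-2.5,0.5,0,0,0,-1],[30,0,0,0,0,0,-1],[30,0,0,0,0,0,-1],[30,0,0,0,0,0,-1],[30,0,0,0,0,0,-1],[25,0,0,0,0,0,-1],[13,0,0,0,0,0,-1],[6,0,0,0,0,0,-1],[2,0,0,0,0,0,-1],[0,0,0,0,0,0,-1],[0,0,0,0,0,0,-1],[0,0,0,0,0,0,1],[0,0,0,0,0,0,1],[0,0,0,0,0,0,1],[0,0,0,0,0,0,1],[0,0,0,0,0,0,1],[0,0,0,0,0,0,1]]}}

```text
clock: 26.52
eef_pos: [0.3328, -0.2422, 0.0125]
tool_rot: [0.058, 0.704, -0.059, 0.706]
ft_force: [-0.8, 2.4, 6.1]
grip_width: 0.0592
```

Request:
{"api": "play_rows", "payload": {"plan": [[-5,0,0,0,0,0,1],[-10,0,0,0,0,0,1],[-25,0,0,0,0,0,1],[-35,0,0,0,0,0,1],[-35,0,0,0,0,0,1],[-25,0,0,0,0,0,1],[-5,0,0,0,0,0,1],[0,0,0,0,0,0,1],[0,0,0,0,0,0,1],[0,0,0,0,0,0,1]]}}

```text
clock: 27.35
eef_pos: [0.3305, -0.2407, 0.1495]
tool_rot: [0.059, 0.706, -0.058, 0.703]
ft_force: [0.3, 0.8, -3.0]
grip_width: 0.0593
```

```bash
python3 - <<'E'
from h import *
show(get_obs())
p=camera('wrist'); P=cloud(p); u,v=np.meshgrid(np.arange(512),np.arange(384)); f=p['frame'].astype(int)
q=P[(P[...,2]>.14)&(P[...,2]<.23)&(v<320)&(f.min(-1)>180)]; print('rim',np.percentile(q[:,2],[5,50,95]))
p=camera('top');P=cloud(p)
N=(np.abs(P[...,1]+.395)<.07)&(np.abs(P[...,0]-.445)<.1)
q=P[N&(P[...,2]>.02)&(P[...,2]<.055)]; print('bottom',cv2.minAreaRect(q[:,:2].astype(np.float32)))
go([0.4465,-0.3945,0.15],81.3,1)
E
```

```text
t 27.35 tcp [ 0.3305 -0.2407  0.1495] F [ 0.3  0.8 -3. ] w 0.0593
[[-0.003, 0.165, 0.986], [0.002, 0.986, -0.165], [-1.0, 0.002, -0.004]] [-0.63   0.123 -0.363  1.088 -0.    -0.464]
rim [0.14053327 0.18181321 0.18307749]
bottom ((0.47746017575263977, -0.3987792134284973), (0.05954563990235329, 0.08762767910957336), 81.89822387695312)
[[-0.2,-18.9,20.0,-0.002,-0.001,-0.0,1],[-0.2,-19.0,19.9,-0.002,-0.0,-0.001,1],[-0.1,-19.0,19.9,-0.002,-0.001,0.0,1],[-0.1,-19.0,19.8,-0.002,-0.0,-0.0,1],[-0.2,-19.1,19.8,-0.002,-0.001,-0.0,1],[-0.1,-19.1,19.8,-0.002,-0.0,-0.001,1],[-0.1,-19.2,19.7,-0.002,-0.001,0.0,1]] n 7
```

Request:
{"api": "play_rows", "payload": {"plan": [[0,-10,10,-0.002,0,0,1],[0,-19,20,-0.002,0,0,1],[0,-24,24,-0.002,0,0,1],[0,-24,24,-0.002,0,0,1],[0,-24,24,-0.002,0,0,1],[0,-20,22,-0.002,0,0,1],[0,-12,14,-0.002,0,0,1],[0,0,0,0,0,0,1],[0,0,0,0,0,0,1],[20,0,0,0,0,0,1],[30,0,0,0,0,0,1],[22,0,0,0,0,0,1],[10,0,0,0,0,0,1],[2,0,0,0,0,0,1],[0,0,0,0,0,0,1],[0,0,0,0,0,0,1],[0,0,0,0,0,0,1]]}}

```text
clock: 28.87
eef_pos: [0.448, -0.3958, 0.0692]
tool_rot: [0.053, 0.704, -0.054, 0.706]
ft_force: [-0.9, -0.3, -3.4]
grip_width: 0.0591
```

```bash
python3 - <<'E'
from h import *
o=get_obs();show(o)
r=R.from_quat(o['tool_rot']).as_matrix(); print((r.T@(np.array([.4455,-.3945,.0567])-o['eef_pos'])*1000).round(1), 'az',np.degrees(np.arctan2(r[1,1],r[0,1])))
E
```

```text
t 28.8667 tcp [ 0.448  -0.3958  0.0692] F [-0.9 -0.3 -3.4] w 0.0591
[[0.003, 0.151, 0.989], [-0.002, 0.989, -0.151], [-1.0, -0.002, 0.003]] [-0.724  0.541  0.015  1.042  0.    -0.572]
[12.5  0.9 -2.7] az 81.30934439557633
```

Request:
{"api": "play_rows", "payload": {"plan": [[3,1,-2,0,0,0,1],[4,0,0,0,0,0,1],[3,0,0,0,0,0,1],[2,0,0,0,0,0,1],[1,0,0,0,0,0,1],[0,0,0,0,0,0,1],[0,0,0,0,0,0,1],[0,0,0,0,0,0,1]]}}

```text
clock: 29.53
eef_pos: [0.4452, -0.3939, 0.0576]
tool_rot: [0.053, 0.704, -0.054, 0.706]
ft_force: [-5.0, 3.8, 13.5]
grip_width: 0.0587
```

Contact (13 N upward). I release, rise and look.

Request:
{"api": "play_rows", "payload": {"plan": [[0,0,0,0,0,0,-1],[0,0,0,0,0,0,-1],[0,0,0,0,0,0,-1],[0,0,0,0,0,0,-1],[0,0,0,0,0,0,-1],[-15,0,0,0,0,0,-1],[-30,0,0,0,0,0,-1],[-40,0,0,0,0,0,-1],[-40,0,0,0,0,0,-1],[-30,0,0,0,0,0,-1],[-10,-27,-5,0,0,0,-1],[0,-27,-5,0,0,0,-1],[0,0,0,0,0,0,-1],[0,0,0,0,0,0,-1],[0,0,0,0,0,0,-1]]}}

```text
clock: 30.78
eef_pos: [0.4267, -0.4451, 0.2184]
tool_rot: [0.054, 0.705, -0.053, 0.705]
ft_force: [-0.1, 0.2, 0.2]
grip_width: 0.0849
```

```bash
python3 - <<'E'
from h import *
show(get_obs())
p=camera('wrist'); save(p,'w7.png'); P=cloud(p); u,v=np.meshgrid(np.arange(512),np.arange(384)); f=p['frame'].astype(int)
def rr(q,n): print(n,len(q),[np.round(x,4) for x in cv2.minAreaRect(q[:,:2].astype(np.float32))])
N=(np.abs(P[...,1]+.395)<.07)&(np.abs(P[...,0]-.445)<.1)&(v<330)
rr(P[N&(P[...,2]>.08)&(P[...,2]<.1)],'upper'); rr(P[N&(P[...,2]>.012)&(P[...,2]<.04)],'lower'); rr(P[N&(P[...,2]>.05)&(P[...,2]<.085)],'upper sides')
p=camera('top');P=cloud(p);print([(np.round(r['centre'],4),r['confidence']) for r in pinpoint('steamer3_c',p)])
E
```

```text
t 30.7833 tcp [ 0.4267 -0.4451  0.2184] F [-0.1  0.2  0.2] w 0.0849
[[-0.001, 0.152, 0.988], [0.002, 0.988, -0.152], [-1.0, 0.002, -0.001]] [-0.807  0.484  0.325  1.414  0.    -0.654]
upper 4822 [array([ 0.4424, -0.3932]), array([0.0606, 0.15  ]), np.float64(80.716)]
lower 252 [array([ 0.4397, -0.4238]), array([0.0003, 0.1484]), np.float64(81.7957)]
upper sides 8808 [array([ 0.4417, -0.3949]), array([0.057 , 0.1491]), np.float64(80.7509)]
[(array([ 0.4616, -0.1986,  0.0254]), 0.78)]
```

View pics/w7.png

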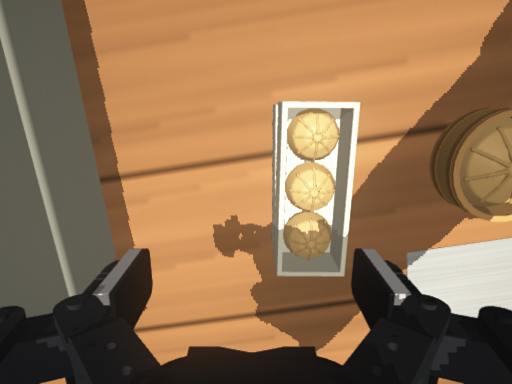

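The upper tray sits on the lower one within 2 mm and 1°. Next I locate the steamer and strip precisely for the push.

```bash
cat >> h.py <<'E'
def proj(p,pts,z):
    K=np.array([[p['fx'],0,p['cx']],[0,p['fy'],p['cy']],[0,0,1]]); D=np.array(p['distortion'],float)
    C=np.linalg.inv(np.array(p['camera_from_world'])); q=cv2.undistortPoints(np.array(pts,float).reshape(-1,1,2),K,D)[:,0]
    d=np.c_[q[:,0],-q[:,1],-np.ones(len(q))]@C[:3,:3].T; o=C[:3,3]; return (o+d*((z-o[2])/d[:,2])[:,None])[:,:2]
def steamer(p,P,g):
    m=(P[...,2]>.036)&(P[...,2]<.06)&(np.hypot(P[...,0]-g[0],P[...,1]-g[1])<.075)
    q=P[m]; print('steamer n',len(q),'circle',cv2.minEnclosingCircle(q[:,:2].astype(np.float32)),'med',np.median(q[:,:2],0))
E
python3 - <<'E'
from h import *
p=camera('top');P=cloud(p);f=p['frame'].astype(int)
steamer(p,P,(.461,-.199))
u,v=np.meshgrid(np.arange(512),np.arange(384))
g=((f.max(-1)-f.min(-1)<30)&(f.max(-1)>120)&(u>172)&(u<356)&(v>100)&(v<168)).astype(np.uint8)
g=cv2.morphologyEx(g,cv2.MORPH_OPEN,np.ones((3,3)))
n,l,st,_=cv2.connectedComponentsWithStats(g); k=1+st[1:,4].argmax()
c=max(cv2.findContours((l==k).astype(np.uint8),cv2.RETR_EXTERNAL,cv2.CHAIN_APPROX_NONE)[0],key=len)[:,0]
X=proj(p,c,0); print('strip',cv2.minAreaRect(X.astype(np.float32)), np.percentile(X,[3,97],axis=0))
go([0.40,-0.30,0.16],95,-0.4); go([0.368,-0.217,0.10],101,-0.4,start=([0.40,-0.30,0.16],95))
E
```

```text
steamer n 844 circle ((0.45907914638519287, -0.20020446181297302), 0.05617022141814232) med [ 0.45670557 -0.19853402]
strip ((0.6389101147651672, -0.023201942443847656), (0.16751597821712494, 0.5184486508369446), 0.21098998188972473) [[ 0.55740107 -0.28163665]
 [ 0.72346297  0.23494359]]
[[9.8,23.1,-8.1,-0.04,-0.0,-0.0,-0.4],[9.9,23.5,-7.2,-0.039,-0.0,-0.0,-0.4],[9.8,23.7,-6.2,-0.04,-0.0,-0.0,-0.4],[9.8,23.9,-5.3,-0.04,-0.0,-0.001,-0.4],[9.8,24.1,-4.4,-0.039,-0.001,0.0,-0.4],[9.8,24.3,-3.4,-0.04,0.0,0.0,-0.4]] n 6
[[15.0,21.4,-6.2,-0.026,0.0,0.0,-0.4],[15.0,21.5,-5.6,-0.026,0.0,0.0,-0.4],[15.0,21.6,-5.0,-0.027,0.0,0.0,-0.4],[15.0,21.8,-4.5,-0.026,0.0,0.0,-0.4]] n 4
```

Request:
{"api": "play_rows", "payload": {"plan": [[0,23,-8,-0.04,0,0,-0.4],[0,23.5,-7,-0.04,0,0,-0.4],[0,24,-6,-0.04,0,0,-0.4],[0,24,-5.5,-0.04,0,0,-0.4],[10,24,-4.5,-0.04,0,0,-0.4],[20,24,-3.5,-0.04,0,0,-0.4],[20,21.5,-6.2,-0.026,0,0,-0.4],[20,21.5,-5.6,-0.026,0,0,-0.4],[25,21.5,-5,-0.026,0,0,-0.4],[25,21.5,-4.5,-0.026,0,0,-0.4],[0,0,0,0,0,0,-0.4],[0,0,0,0,0,0,-0.4],[0,0,0,0,0,0,-0.4]]}}

```text
clock: 32.07
eef_pos: [0.369, -0.2187, 0.1]
tool_rot: [-0.069, 0.703, 0.068, 0.704]
ft_force: [0.1, -0.1, 1.2]
grip_width: 0.0596
```

```bash
python3 - <<'E'
from h import *
show(get_obs())
p=camera('wrist');print([(np.round(r['centre'],4),r['confidence']) for r in pinpoint('steamer3_c',p)])
go([0.366,-0.218,0.018],101,-0.4)
E
```

```text
t 32.0667 tcp [ 0.369  -0.2187  0.1   ] F [ 0.1 -0.1  1.2] w 0.0596
[[0.002, -0.192, 0.981], [-0.001, 0.981, 0.192], [-1.0, -0.001, 0.001]] [-0.535  0.211 -0.401  0.957 -0.    -0.728]
[(array([ 0.4579, -0.1976,  0.0239]), 0.97)]
[[27.6,0.9,-1.2,0.0,0.001,0.001,-0.4],[27.5,0.9,-1.2,0.0,0.001,0.001,-0.4],[27.6,0.9,-1.2,0.0,0.001,0.001,-0.4]] n 3
```

Request:
{"api": "play_rows", "payload": {"plan": [[25,2,-1,0,0,0,-0.4],[30,0,0,0,0,0,-0.4],[20,0,0,0,0,0,-0.4],[7,0,0,0,0,0,-0.4],[0,0,0,0,0,0,-0.4],[0,0,8,0,0,0,-0.4],[0,0,10,0,0,0,-0.4],[0,0,8,0,0,0,-0.4],[0,0,6,0,0,0,-0.4],[0,0,8,0,0,0,-0.4],[0,0,10,0,0,0,-0.4],[0,0,10,0,0,0,-0.4],[0,0,10,0,0,0,-0.4],[0,0,10,0,0,0,-0.4],[0,0,10,0,0,0,-0.4],[0,0,10,0,0,0,-0.4]]}}

```text
clock: 33.5
eef_pos: [0.4643, -0.1976, 0.0177]
tool_rot: [-0.068, 0.705, 0.068, 0.703]
ft_force: [-5.0, -1.5, 5.9]
grip_width: 0.0598
```

Request:
{"api": "play_rows", "payload": {"plan": [[0,0,10,0,0,0,-0.4],[0,0,10,0,0,0,-0.4],[0,0,10,0,0,0,-0.4],[0,0,10,0,0,0,-0.4],[0,0,10,0,0,0,-0.4],[0,0,10,0,0,0,-0.4],[0,0,10,0,0,0,-0.4],[0,0,10,0,0,0,-0.4],[0,0,8,0,0,0,-0.4],[0,0,6,0,0,0,-0.4],[0,0,4,0,0,0,-0.4],[0,0,0,0,0,0,-0.4],[0,0,0,0,0,0,-0.4]]}}

```text
clock: 34.58
eef_pos: [0.5617, -0.1786, 0.0171]
tool_rot: [-0.068, 0.703, 0.068, 0.704]
ft_force: [-0.1, 0.6, -0.1]
grip_width: 0.0595
```

```bash
python3 - <<'E'
from h import *
show(get_obs())
p=camera('wrist');print([(np.round(r['centre'],4),r['confidence']) for r in pinpoint('steamer3_c',p)])
p=camera('top');P=cloud(p);r=pinpoint('steamer3_c',p);print([(np.round(x['centre'],4),x['confidence']) for x in r])
steamer(p,P,(.62,-.17))
E
```

```text
t 34.5833 tcp [ 0.5617 -0.1786  0.0171] F [-0.1  0.6 -0.1] w 0.0595
[[0.001, -0.191, 0.982], [0.0, 0.982, 0.191], [-1.0, 0.0, 0.001]] [-0.308  0.585 -0.064  0.921  0.001 -0.501]
[]
[(array([ 0.6204, -0.168 ,  0.0247]), 0.83)]
steamer n 345 circle ((0.6306833028793335, -0.15259934961795807), 0.05070328339934349) med [ 0.62911433 -0.14748979]
```

Request:
{"api": "play_rows", "payload": {"plan": [[0,0,5,0,0,0,-0.4],[0,0,7,0,0,0,-0.4],[0,0,6,0,0,0,-0.4],[0,0,3,0,0,0,-0.4],[0,0,0,0,0,0,-0.4],[0,0,-6,0,0,0,-0.4],[0,0,-20,0,0,0,-0.4],[0,0,-30,0,0,0,-0.4],[-20,0,-30,0,0,0,-0.4],[-40,0,-30,0,0,0,-1],[-40,0,-30,0,0,0,-1],[-40,0,-20,0,0,0,-1],[-30,0,0,0,0,0,-1],[0,0,0,0,0,0,-1],[0,0,0,0,0,0,-1]]}}

```text
clock: 36.03
eef_pos: [0.4309, -0.2054, 0.1738]
tool_rot: [-0.069, 0.702, 0.066, 0.706]
ft_force: [-0.3, -0.4, 1.3]
grip_width: 0.0853
```

```bash
python3 - <<'E'
from h import *
show(get_obs())
p=camera('wrist');print([(np.round(r['centre'],4),r['confidence']) for r in pinpoint('steamer3_c',p)]); P=cloud(p); steamer(p,P,(.64,-.163))
p=camera('top');P=cloud(p);r=pinpoint('steamer3_c',p);print([(np.round(x['centre'],4),x['confidence']) for x in r])
steamer(p,P,(.64,-.163))
for t in ('thermometer_c','cradle_rest'): print(t,[(np.round(x['centre'],4),x['confidence']) for x in pinpoint(t,p)])
E
```

```text
t 36.0333 tcp [ 0.4309 -0.2054  0.1738] F [-0.3 -0.4  1.3] w 0.0853
[[0.006, -0.19, 0.982], [-0.003, 0.982, 0.19], [-1.0, -0.004, 0.005]] [-0.445  0.225 -0.169  1.17   0.    -0.636]
[]
steamer n 555 circle ((0.5936386585235596, -0.1733289659023285), 0.03220672905445099) med [ 0.58683185 -0.1745665 ]
[(array([ 0.6385, -0.1633,  0.0246]), 0.59)]
steamer n 807 circle ((0.6399064064025879, -0.16476915776729584), 0.05614330247044563) med [ 0.63743893 -0.16368421]
thermometer_c []
cradle_rest [(array([0.4857, 0.2807, 0.0664]), 0.72)]
```

The steamer is wholly on the strip at (0.640,−0.165). On to the thermometer.

```bash
python3 - <<'E'
from h import *
go([0.482,0.278,0.21],93.5,-1,step=30)
E
```

```text
[[-2.3,27.2,8.5,0.008,-0.0,-0.0,-1],[-2.4,27.3,8.2,0.007,-0.0,-0.0,-1],[-2.3,27.4,8.1,0.008,-0.0,-0.0,-1],[-2.4,27.4,7.9,0.008,-0.001,-0.0,-1],[-2.3,27.5,7.6,0.008,0.0,-0.001,-1],[-2.4,27.5,7.4,0.007,0.0,0.0,-1],[-2.3,27.6,7.2,0.008,-0.0,0.0,-1],[-2.4,27.7,7.0,0.008,-0.0,0.0,-1],[-2.3,27.7,6.8,0.008,-0.0,0.0,-1],[-2.4,27.7,6.6,0.007,-0.001,-0.0,-1],[-2.4,27.8,6.3,0.008,0.0,-0.0,-1],[-2.3,27.9,6.2,0.008,0.0,-0.0,-1],[-2.4,27.9,5.9,0.008,-0.0,-0.0,-1],[-2.3,27.9,5.7,0.007,-0.0,-0.0,-1],[-2.4,28.0,5.5,0.008,-0.0,-0.001,-1],[-2.4,28.0,5.2,0.008,-0.0,0.0,-1],[-2.3,28.1,5.1,0.008,-0.001,0.0,-1]] n 17
```

Request:
{"api": "play_rows", "payload": {"plan": [[-2,20,6,0.008,0,0,-1],[-2.4,27.3,8.2,0.008,0,0,-1],[-2.4,27.4,8,0.008,0,0,-1],[-2.4,27.4,7.9,0.008,0,0,-1],[-2.4,27.5,7.6,0.008,0,0,-1],[-2.4,27.5,7.4,0.008,0,0,-1],[-2.4,27.6,7.2,0.008,0,0,-1],[-2.4,27.7,7,0.008,0,0,-1],[-2.4,27.7,6.8,0.008,0,0,-1],[-2.4,27.7,6.6,0.008,0,0,-1],[-2.4,27.8,6.3,0.008,0,0,-1],[-2.4,27.9,6.2,0.008,0,0,-1],[-2.4,27.9,6,0.008,0,0,-1],[-2.4,27.9,5.7,0.008,0,0,-1],[-2.4,28,5.5,0.008,0,0,-1],[-2.4,28,5.2,0.008,0,0,-1],[-2.4,28,5,0.004,0,0,-1],[0,8,2,0,0,0,-1],[0,0,0,0,0,0,-1],[0,0,0,0,0,0,-1]]}}

```text
clock: 38.0
eef_pos: [0.4836, 0.2775, 0.2103]
tool_rot: [-0.022, 0.708, 0.021, 0.706]
ft_force: [0.2, -0.8, -0.2]
grip_width: 0.0852
```

```bash
python3 - <<'E'
from h import *
show(get_obs())
p=camera('wrist'); save(p,'w8.png'); P=cloud(p); u,v=np.meshgrid(np.arange(512),np.arange(384)); f=p['frame'].astype(int)
def rr(q,n): print(n,len(q),[np.round(x,4) for x in cv2.minAreaRect(q[:,:2].astype(np.float32))], np.round(np.percentile(q[:,2],[5,50,95]),4))
N=(np.abs(P[...,1]-.277)<.05)&(np.abs(P[...,0]-.49)<.13)&(v<320)
rr(P[N&(P[...,2]>.076)&(P[...,2]<.09)],'top all')
rr(P[N&(P[...,2]>.076)&(P[...,2]<.09)&(P[...,0]<.54)],'handle')
rr(P[N&(P[...,2]>.006)&(P[...,2]<.03)],'cradle base')
for t in ('thermometer_c','cradle_rest','window'): print(t,[(np.round(x['centre'],4),x['confidence']) for x in pinpoint(t,p)])
E
```

```text
t 38.0 tcp [0.4836 0.2775 0.2103] F [ 0.2 -0.8 -0.2] w 0.0852
[[-0.002, -0.061, 0.998], [-0.002, 0.998, 0.061], [-1.0, -0.002, -0.002]] [ 5.210e-01  3.670e-01  1.250e-01  1.332e+00 -1.000e-03  4.600e-01]
top all 6871 [array([0.4918, 0.2797]), array([0.1729, 0.0354]), np.float64(2.7998)] [0.0795 0.0829 0.0856]
handle 5570 [array([0.4732, 0.2768]), array([0.1352, 0.0294]), np.float64(3.9973)] [0.0797 0.0828 0.0847]
cradle base 1124 [array([0.4837, 0.2777]), array([0.1249, 0.0684]), np.float64(4.0665)] [0.006  0.0065 0.0202]
thermometer_c [(array([0.4812, 0.2723, 0.0659]), 0.95)]
cradle_rest []
window []
```

View pics/w8.png

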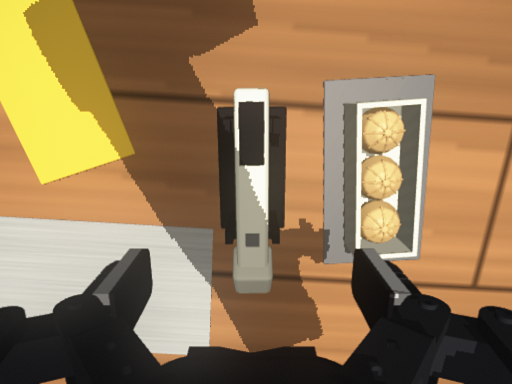

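The thermometer (250,190) lies square in its cradle at (0.4833,0.2777), yaw 4°, head towards +x (bottom of the picture). I descend and grip.

Request:
{"api": "play_rows", "payload": {"plan": [[20,0,0,-0.009,0,0,-1],[30,0,0,0,0,0,-1],[30,0,0,0,0,0,-1],[30,0,0,0,0,0,-1],[25,0,0,0,0,0,-1],[15,0,0,0,0,0,-1],[8,0,0,0,0,0,-1],[4,0,0,0,0,0,-1],[1,0,0,0,0,0,-1],[0,0,0,0,0,0,-1],[0,0,0,0,0,0,-1],[0,0,0,0,0,0,-1]]}}

```text
clock: 39.2
eef_pos: [0.4852, 0.2783, 0.05]
tool_rot: [-0.024, 0.706, 0.025, 0.708]
ft_force: [0.1, -0.0, -0.5]
grip_width: 0.0858
```

```bash
python3 - <<'E'
from h import *
o=get_obs();show(o); r=R.from_quat(o['tool_rot']).as_matrix(); print(r.T@(np.array([.4833,.2777,.047])-o['eef_pos'])*1000, np.degrees(np.arctan2(r[1,1],r[0,1])))
E
```

```text
t 39.2 tcp [0.4852 0.2783 0.05  ] F [ 0.1 -0.  -0.5] w 0.0858
[[0.002, -0.069, 0.998], [0.001, 0.998, 0.069], [-1.0, 0.001, 0.002]] [ 0.521  0.495 -0.122  0.951  0.     0.452]
[ 3.02018155 -0.44845012 -1.91706079] 93.95945416407575
```

Request:
{"api": "play_rows", "payload": {"plan": [[2,-0.5,-1.5,0,0,0,-1],[0,0,0,0,0,0,-1],[0,0,0,0,0,0,-0.5],[0,0,0,0,0,0,0],[0,0,0,0,0,0,0.5],[0,0,0,0,0,0,1],[0,0,0,0,0,0,1],[0,0,0,0,0,0,1],[0,0,0,0,0,0,1],[0,0,0,0,0,0,1],[0,0,0,0,0,0,1],[0,0,0,0,0,0,1],[0,0,0,0,0,0,1],[0,0,0,0,0,0,1]]}}

```text
clock: 40.37
eef_pos: [0.4829, 0.2773, 0.0468]
tool_rot: [-0.024, 0.707, 0.025, 0.707]
ft_force: [0.4, 0.0, 0.7]
grip_width: 0.0277
```

```bash
python3 - <<'E'
from h import *
for i in range(1): show(get_obs())
p=camera('top'); P=cloud(p); print([(np.round(x['centre'],4),x['confidence']) for x in pinpoint('steamer3_c',p)]); show(get_obs())
E
```

```text
t 40.3667 tcp [0.4829 0.2773 0.0468] F [0.4 0.  0.7] w 0.0277
[[0.0, -0.069, 0.998], [0.0, 0.998, 0.069], [-1.0, 0.0, 0.0]] [ 0.521  0.496 -0.13   0.944  0.     0.452]
[(array([ 0.6427, -0.1623,  0.0242]), 0.77)]
t 40.4667 tcp [0.4829 0.2773 0.0468] F [-0.   0.   1.5] w 0.0275
[[0.0, -0.069, 0.998], [0.0, 0.998, 0.069], [-1.0, 0.0, 0.0]] [ 0.521  0.496 -0.13   0.944  0.     0.452]
```

Request:
{"api": "play_rows", "payload": {"plan": [[-6,0,0,0,0,0,1],[-12,0,0,0,0,0,1],[-20,0,0,0,0,0,1],[-25,0,0,0,0,0,1],[-20,0,0,0,0,0,1],[-12,0,0,0,0,0,1],[-5,0,0,0,0,0,1],[0,0,0,0,0,0,1],[0,0,0,0,0,0,1]]}}

```text
clock: 41.22
eef_pos: [0.4822, 0.2768, 0.1459]
tool_rot: [-0.025, 0.707, 0.024, 0.706]
ft_force: [-0.5, 0.2, -1.7]
grip_width: 0.0275
```

```bash
python3 - <<'E'
from h import *
show(get_obs())
p=camera('top'); P=cloud(p); steamer(p,P,(.64,-.163))
go([0.477,-0.1226,0.14],75.6,1,step=24)
E
```

```text
t 41.2167 tcp [0.4822 0.2768 0.1459] F [-0.5  0.2 -1.7] w 0.0275
[[-0.001, -0.069, 0.998], [-0.001, 0.998, 0.069], [-1.0, -0.001, -0.001]] [ 0.521  0.401  0.004  1.175 -0.     0.452]
steamer n 792 circle ((0.6402378678321838, -0.16511812806129456), 0.05623028799891472) med [ 0.63772866 -0.16401375]
[[0.3,-23.4,-1.9,0.019,-0.0,0.0,1],[0.4,-23.4,-1.5,0.019,-0.0,0.0,1],[0.3,-23.5,-1.0,0.019,-0.0,0.0,1],[0.4,-23.5,-0.6,0.018,-0.0,0.0,1],[0.3,-23.5,-0.1,0.019,-0.001,0.0,1],[0.4,-23.5,0.3,0.019,0.0,0.001,1],[0.3,-23.4,0.7,0.019,0.0,-0.0,1],[0.3,-23.5,1.2,0.019,-0.0,-0.0,1],[0.3,-23.4,1.7,0.019,-0.0,-0.0,1],[0.4,-23.4,2.0,0.019,-0.0,-0.0,1],[0.3,-23.4,2.6,0.018,-0.0,0.0,1],[0.3,-23.3,2.9,0.019,-0.001,0.0,1],[0.3,-23.2,3.4,0.019,0.0,0.0,1],[0.3,-23.2,3.8,0.019,0.0,0.0,1],[0.4,-23.1,4.3,0.019,0.0,0.0,1],[0.3,-23.0,4.7,0.019,-0.0,0.0,1],[0.3,-22.9,5.1,0.018,-0.0,0.001,1]] n 17
```

Request:
{"api": "play_rows", "payload": {"plan": [[0,-12,-1,0.01,0,0,1],[0,-23.4,-1.5,0.019,0,0,1],[0,-23.5,-1,0.019,0,0,1],[0,-23.5,-0.6,0.019,0,0,1],[0,-23.5,-0.1,0.019,0,0,1],[0,-23.5,0.3,0.019,0,0,1],[0,-23.4,0.7,0.019,0,0,1],[0,-23.5,1.2,0.019,0,0,1],[0,-23.4,1.7,0.019,0,0,1],[0,-23.4,2,0.019,0,0,1],[0,-23.4,2.6,0.018,0,0,1],[0,-23.3,2.9,0.019,0,0,1],[0,-23.2,3.4,0.019,0,0,1],[0,-23.2,3.8,0.019,0,0,1],[0,-23.1,4.3,0.019,0,0,1],[0,-23,4.7,0.019,0,0,1],[0,-23,5,0.018,0,0,1],[0,-11,2.5,0.009,0,0,1],[0,0,0,0,0,0,1],[0,0,0,0,0,0,1]]}}

```text
clock: 42.93
eef_pos: [0.4798, -0.1223, 0.1458]
tool_rot: [0.09, 0.702, -0.089, 0.701]
ft_force: [-0.5, 0.0, -1.9]
grip_width: 0.0269
```

```bash
cat >> h.py <<'E'
def aim(B):
    o=get_obs(); show(o); r=R.from_quat(o['tool_rot']).as_matrix(); X,Y,Z=r[:,2],r[:,1],-r[:,0]  # thermometer axes
    c=np.array(o['eef_pos'])+.0222*Z+.0004*X; w=c+.1047*X-.0277*Z; d=(X-Z)/2**.5
    t=np.array(B)-w; print('along',t@d*1000,'miss mm lateral',t@Y*1000,'vert',t@np.cross(d,Y)*1000,'v-speed',np.abs(o['joint_vel']).max())
    # correction keeping heading: want c=B-.1683X+.0913Z
    cg=np.array(B)-.0636*X+.0636*Z-.1047*X+.0277*Z; print('shift tool mm',(r.T@(cg-c)*1000).round(1))
E
python3 - <<'E'
from h import *
aim([.640,-.1645,.05])
p=camera('wrist'); P=cloud(p); N=(np.hypot(P[...,0]-.64,P[...,1]+.165)<.08)&(P[...,2]>.036)&(P[...,2]<.06);print(N.sum())
p=camera('top'); P=cloud(p); steamer(p,P,(.64,-.163));print([(np.round(x['centre'],4),x['confidence']) for x in pinpoint('steamer3_bun',p)])
E
```

```text
t 42.9333 tcp [ 0.4798 -0.1223  0.1458] F [-0.5  0.  -1.9] w 0.0269
[[-0.002, 0.251, 0.968], [0.001, 0.968, -0.251], [-1.0, 0.001, -0.002]] [-2.500e-01  2.880e-01 -1.620e-01  1.123e+00  1.000e-03  4.000e-03]
along 106.61809140917886 miss mm lateral -0.7233458573278452 vert -20.649641526038756 v-speed 0.03084850390893055
shift tool mm [26.4 -0.7 -2.8]
220
steamer n 135 circle ((0.64626145362854, -0.13510411977767944), 0.045594360679388046) med [ 0.64576235 -0.12650458]
[(array([ 0.6413, -0.1679,  0.0526]), 0.53)]
```

Request:
{"api": "play_rows", "payload": {"plan": [[8,-0.7,-1.5,0,0,0,1],[12,0,-1.3,0,0,0,1],[5,0,0,0,0,0,1],[1,0,0,0,0,0,1],[0,0,0,0,0,0,1],[0,0,0,0,0,0,1],[0,0,0,0,0,0,1],[0,0,0,0,0,0,1]]}}

```text
clock: 43.75
eef_pos: [0.4783, -0.122, 0.1212]
tool_rot: [0.089, 0.701, -0.089, 0.702]
ft_force: [0.1, -0.3, -1.8]
grip_width: 0.0271
```

```bash
python3 - <<'E'
from h import *
aim([.640,-.1645,.05])
p=camera('scene'); print([(np.round(x['centre'],4),x['confidence']) for x in pinpoint('steamer3_bun',p)],[(np.round(x['centre'],4),x['confidence']) for x in pinpoint('window',p)])
cv2.imwrite('pics/s2.png',p['frame'][100:300,80:340][:,:,::-1].repeat(2,0).repeat(2,1))
E
```

```text
t 43.75 tcp [ 0.4783 -0.122   0.1212] F [ 0.1 -0.3 -1.8] w 0.0271
[[0.001, 0.249, 0.968], [-0.0, 0.968, -0.249], [-1.0, 0.0, 0.001]] [-0.25   0.305 -0.208  1.057  0.     0.002]
along 90.37360663218976 miss mm lateral -0.877023036955808 vert -2.7432576078460156 v-speed 0.004286248791213509
shift tool mm [ 2.2 -0.9 -1.6]
[(array([ 0.6406, -0.1638,  0.0511]), 0.85), (array([ 0.4399, -0.3938,  0.0672]), 0.68)] []
```

View pics/s2.png

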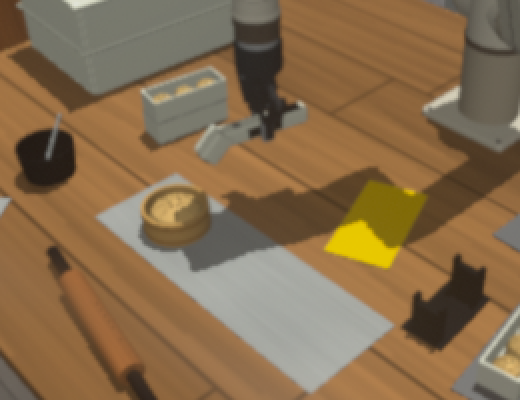

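The thermometer (250,130) is level and faces the bun at (175,208), with the steamer wholly on the strip. A small correction, then a hold of 2+ s.

Request:
{"api": "play_rows", "payload": {"plan": [[2,-1,-1.5,0,0,0,1],[0,0,0,0,0,0,1],[0,0,0,0,0,0,1],[0,0,0,0,0,0,1],[0,0,0,0,0,0,1],[0,0,0,0,0,0,1],[0,0,0,0,0,0,1],[0,0,0,0,0,0,1],[0,0,0,0,0,0,1],[0,0,0,0,0,0,1],[0,0,0,0,0,0,1],[0,0,0,0,0,0,1],[0,0,0,0,0,0,1],[0,0,0,0,0,0,1],[0,0,0,0,0,0,1],[0,0,0,0,0,0,1],[0,0,0,0,0,0,1],[0,0,0,0,0,0,1],[0,0,0,0,0,0,1],[0,0,0,0,0,0,1]]}}

```text
clock: 45.57
eef_pos: [0.4761, -0.1226, 0.1186]
tool_rot: [0.089, 0.702, -0.089, 0.701]
ft_force: [0.3, -0.3, -1.9]
grip_width: 0.0274
```

Request:
{"api": "play_rows", "payload": {"plan": [[0,0,0,0,0,0,1],[0,0,0,0,0,0,1],[0,0,0,0,0,0,1],[0,0,0,0,0,0,1],[0,0,0,0,0,0,1],[0,0,0,0,0,0,1],[0,0,0,0,0,0,1],[0,0,0,0,0,0,1]]}}

```text
clock: 46.23
eef_pos: [0.4762, -0.1226, 0.1186]
tool_rot: [0.089, 0.701, -0.089, 0.702]
ft_force: [0.5, 0.2, -1.2]
grip_width: 0.0275
```

```bash
python3 - <<'E'
from h import *
aim([.640,-.1645,.05])
p=camera('top');P=cloud(p);print([(np.round(x['centre'],4),x['confidence']) for x in pinpoint('tray_middle_bun',p)])
N=(np.abs(P[...,1]-.405)<.06)&(np.abs(P[...,0]-.483)<.1)&(P[...,2]>.038)&(P[...,2]<.056); q=P[N]; print(cv2.minAreaRect(q[:,:2].astype(np.float32)))
B=np.array([.4830,.4055,.041]); a=np.radians(40); X=np.array([np.cos(a),np.sin(a),0]); c=B-.1683*X; c[2]+=.0913-.0222; print(c)
s=go([c[0],c[1],.15],130,1,step=28)
E
```

```text
t 46.2333 tcp [ 0.4762 -0.1226  0.1186] F [ 0.5  0.2 -1.2] w 0.0275
[[0.0, 0.249, 0.968], [-0.0, 0.968, -0.249], [-1.0, 0.0, 0.0]] [-0.252  0.305 -0.216  1.05   0.    -0.   ]
along 89.92954556575583 miss mm lateral 0.22005481217369086 vert 0.6211331703487311 v-speed 0.0014613545389785562
shift tool mm [-0.4  0.2  0.4]
[(array([0.4835, 0.4059, 0.0396]), 0.77)]
((0.4834054112434387, 0.40294045209884644), (0.15227766335010529, 0.06184600293636322), 7.685379981994629)
[0.35407472 0.29731885 0.1101    ]
[[-2.0,23.5,-13.9,-0.059,0.0,0.0,1],[-1.9,24.3,-12.5,-0.06,0.0,0.0,1],[-2.0,25.0,-11.1,-0.059,0.0,0.0,1],[-1.9,25.6,-9.5,-0.059,0.0,0.0,1],[-2.0,26.1,-8.0,-0.06,0.0,0.0,1],[-2.0,26.6,-6.5,-0.059,0.0,0.0,1],[-1.9,26.9,-4.8,-0.06,0.0,0.0,1],[-2.0,27.1,-3.3,-0.059,0.0,0.0,1],[-1.9,27.3,-1.6,-0.059,0.0,0.0,1],[-2.0,27.4,-0.0,-0.06,0.0,0.0,1],[-2.0,27.2,1.6,-0.059,0.0,0.0,1],[-1.9,27.2,3.2,-0.059,0.0,0.0,1],[-2.0,26.9,4.8,-0.06,0.0,0.0,1],[-1.9,26.5,6.5,-0.059,0.0,0.0,1],[-2.0,26.2,7.9,-0.06,0.0,0.0,1],[-1.9,25.6,9.6,-0.059,0.0,0.0,1]] n 16
```

Aim held: 90 mm, less than 1 mm miss. Next is the tray bun at (0.483,0.4055,0.041), approached high.

Request:
{"api": "play_rows", "payload": {"plan": [[-10,0,0,0,0,0,1],[-10,12,-7,-0.03,0,0,1],[-6,24.3,-12.5,-0.06,0,0,1],[-5,25,-11,-0.06,0,0,1],[0,25.6,-9.5,-0.06,0,0,1],[0,26,-8,-0.06,0,0,1],[0,26.6,-6.5,-0.06,0,0,1],[0,27,-5,-0.06,0,0,1],[0,27,-3.3,-0.06,0,0,1],[0,27.3,-1.6,-0.06,0,0,1],[0,27.4,0,-0.06,0,0,1],[0,27.2,1.6,-0.06,0,0,1],[0,27.2,3.2,-0.06,0,0,1],[0,27,4.8,-0.06,0,0,1],[0,26.5,6.5,-0.06,0,0,1],[0,26.2,7.9,-0.06,0,0,1],[0,25.6,9.5,-0.06,0,0,1],[0,13,5,-0.03,0,0,1],[0,0,0,0,0,0,1],[0,0,0,0,0,0,1]]}}

```text
clock: 48.0
eef_pos: [0.3626, 0.3013, 0.1505]
tool_rot: [-0.246, 0.663, 0.246, 0.663]
ft_force: [0.5, -0.3, -2.6]
grip_width: 0.0275
```

```bash
python3 - <<'E'
from h import *
aim([.4832,.4050,.041])
E
```

```text
t 48.0 tcp [0.3626 0.3013 0.1505] F [ 0.5 -0.3 -2.6] w 0.0275
[[0.001, -0.652, 0.758], [0.0, 0.758, 0.652], [-1.0, -0.0, 0.001]] [ 0.693  0.237 -0.217  1.115 -0.    -0.017]
along 111.68464749142045 miss mm lateral -0.0245232398799332 vert -35.56353306940155 v-speed 0.035715739919853946
shift tool mm [40.5 -0.  -9.8]
```

Request:
{"api": "play_rows", "payload": {"plan": [[8,0,-3,0,0,0,1],[14,0,-4,0,0,0,1],[12,0,-2,0,0,0,1],[5,0,0,0,0,0,1],[1,0,0,0,0,0,1],[0,0,0,0,0,0,1],[0,0,0,0,0,0,1],[0,0,0,0,0,0,1],[0,0,0,0,0,0,1]]}}

```text
clock: 48.75
eef_pos: [0.357, 0.2948, 0.1103]
tool_rot: [-0.245, 0.663, 0.245, 0.664]
ft_force: [0.3, -0.8, -2.0]
grip_width: 0.0274
```

```bash
python3 - <<'E'
from h import *
aim([.4832,.4050,.041])
E
```

```text
t 48.75 tcp [0.357  0.2948 0.1103] F [ 0.3 -0.8 -2. ] w 0.0274
[[0.001, -0.65, 0.76], [0.001, 0.76, 0.65], [-1.0, -0.0, 0.001]] [ 0.69   0.261 -0.302  1.006 -0.    -0.018]
along 89.33631306336706 miss mm lateral 1.6191226780501016 vert -1.1915867685803536 v-speed 0.005455125823556834
shift tool mm [ 0.4  1.6 -1.3]
```

Request:
{"api": "play_rows", "payload": {"plan": [[0,1.5,-1,0,0,0,1],[0,0,0,0,0,0,1],[0,0,0,0,0,0,1],[0,0,0,0,0,0,1],[0,0,0,0,0,0,1],[0,0,0,0,0,0,1],[0,0,0,0,0,0,1],[0,0,0,0,0,0,1],[0,0,0,0,0,0,1],[0,0,0,0,0,0,1],[0,0,0,0,0,0,1],[0,0,0,0,0,0,1],[0,0,0,0,0,0,1],[0,0,0,0,0,0,1],[0,0,0,0,0,0,1],[0,0,0,0,0,0,1],[0,0,0,0,0,0,1],[0,0,0,0,0,0,1],[0,0,0,0,0,0,1],[0,0,0,0,0,0,1]]}}

```text
clock: 50.42
eef_pos: [0.3547, 0.295, 0.1096]
tool_rot: [-0.245, 0.663, 0.245, 0.663]
ft_force: [0.5, 0.1, -1.6]
grip_width: 0.0272
```

Request:
{"api": "play_rows", "payload": {"plan": [[0,0,0,0,0,0,1],[0,0,0,0,0,0,1],[0,0,0,0,0,0,1],[0,0,0,0,0,0,1],[0,0,0,0,0,0,1],[0,0,0,0,0,0,1],[0,0,0,0,0,0,1],[0,0,0,0,0,0,1]]}}

```text
clock: 51.08
eef_pos: [0.3547, 0.295, 0.1096]
tool_rot: [-0.245, 0.663, 0.245, 0.663]
ft_force: [0.6, 0.1, -1.7]
grip_width: 0.027
```

```bash
python3 - <<'E'
from h import *
aim([.4832,.4050,.041])
p=camera('top');print([(np.round(x['centre'],4),x['confidence']) for x in pinpoint('steamer3_c',p)]);P=cloud(p);steamer(p,P,(.64,-.164))
s=go([.357,.2958,.16],130.5,1); go([.4829,.2773,.16],94,1,start=([.357,.2958,.16],130.5))
E
```

```text
t 51.0833 tcp [0.3547 0.295  0.1096] F [ 0.6  0.1 -1.7] w 0.027
[[0.0, -0.65, 0.76], [0.0, 0.76, 0.65], [-1.0, 0.0, 0.0]] [ 0.694  0.259 -0.306  1.005  0.    -0.014]
along 89.94263424669363 miss mm lateral -0.04358436689254977 vert 0.6314717888786305 v-speed 0.0023039646545059194
shift tool mm [-0.4 -0.   0.4]
[(array([ 0.6414, -0.1627,  0.0238]), 0.97), (array([ 6.388e-01, -2.350e-02, -2.000e-04]), 0.45)]
steamer n 796 circle ((0.6401152610778809, -0.1651449203491211), 0.05596965551376343) med [ 0.63811358 -0.16368077]
[[-25.2,-0.4,1.1,0.001,0.0,0.0,1],[-25.2,-0.5,1.1,0.0,0.0,0.0,1]] n 2
[[0.0,-13.7,12.0,0.091,0.0,0.0,1],[0.0,-12.5,13.1,0.091,0.0,0.0,1],[0.0,-11.3,14.3,0.091,0.0,0.0,1],[0.0,-10.0,15.2,0.091,0.0,0.0,1],[0.0,-8.5,16.0,0.091,0.0,0.0,1],[0.0,-7.1,16.8,0.091,0.0,0.0,1],[0.0,-5.5,17.3,0.091,0.0,0.0,1]] n 7
```

Request:
{"api": "play_rows", "payload": {"plan": [[-10,0,0,0,0,0,1],[-20,0,0,0,0,0,1],[-15,0,0,0,0,0,1],[-5,0,0,0,0,0,1],[0,-14,13,0.091,0,0,1],[0,-12.5,14,0.091,0,0,1],[0,-11,15,0.091,0,0,1],[0,-10,15.2,0.091,0,0,1],[0,-8.5,16,0.091,0,0,1],[0,-7,16.8,0.091,0,0,1],[0,-5,17,0.091,0,0,1],[0,0,0,0,0,0,1],[0,0,0,0,0,0,1],[0,0,0,0,0,0,1],[0,0,0,0,0,0,1]]}}

```text
clock: 52.43
eef_pos: [0.4814, 0.2787, 0.1592]
tool_rot: [-0.026, 0.707, 0.025, 0.706]
ft_force: [0.2, -0.4, -1.4]
grip_width: 0.0271
```

```bash
cat >> h.py <<'E'
def to(p,az):
    o=get_obs();show(o);r=R.from_quat(o['tool_rot']).as_matrix();print('shift',(r.T@(np.array(p)-o['eef_pos'])*1000).round(1),'rotvec',R.from_matrix(r.T@rot(az)).as_rotvec().round(4))
E
python3 -c "
from h import *
to([.4829,.2773,.0468],93.96)"
```

```text
t 52.4333 tcp [0.4814 0.2787 0.1592] F [ 0.2 -0.4 -1.4] w 0.0271
[[-0.001, -0.072, 0.997], [-0.001, 0.997, 0.072], [-1.0, -0.0, -0.001]] [0.525 0.392 0.026 1.206 0.    0.452]
shift [112.4  -1.4   1.6] rotvec [ 0.0033 -0.0013  0.0004]
```

Lower to just above the cheeks (TCP 0.066), then check.

Request:
{"api": "play_rows", "payload": {"plan": [[15,-1.4,1,0.003,0,0,1],[25,0,0,0,0,0,1],[25,0,0,0,0,0,1],[15,0,0,0,0,0,1],[8,0,0,0,0,0,1],[3,0,0,0,0,0,1],[0,0,0,0,0,0,1],[0,0,0,0,0,0,1],[0,0,0,0,0,0,1],[0,0,0,0,0,0,1]]}}

```text
clock: 53.27
eef_pos: [0.4843, 0.278, 0.07]
tool_rot: [-0.024, 0.706, 0.025, 0.708]
ft_force: [0.7, 0.4, -1.7]
grip_width: 0.0274
```

```bash
python3 -c "
from h import *
to([.4829,.2773,.0468],93.96)"
```

```text
t 53.2667 tcp [0.4843 0.278  0.07  ] F [ 0.7  0.4 -1.7] w 0.0274
[[0.002, -0.068, 0.998], [0.001, 0.998, 0.068], [-1.0, 0.001, 0.002]] [ 0.521  0.471 -0.101  0.996  0.     0.453]
shift [23.2 -0.6 -1.5] rotvec [-0.0008  0.0023 -0.0012]
```

Request:
{"api": "play_rows", "payload": {"plan": [[4,-0.5,-0.5,0,0,0,1],[6,0,0,0,0,0,1],[5,0,0,0,0,0,1],[3,0,0,0,0,0,1],[2,0,0,0,0,0,1],[1,0,0,0,0,0,1],[0,0,0,0,0,0,1],[0,0,0,0,0,0,1],[0,0,0,0,0,0,1],[0,0,0,0,0,0,1],[0,0,0,0,0,0,1],[0,0,0,0,0,0,1]]}}

```text
clock: 54.27
eef_pos: [0.4831, 0.277, 0.0478]
tool_rot: [-0.024, 0.707, 0.024, 0.707]
ft_force: [0.3, 0.2, -2.4]
grip_width: 0.0273
```

```bash
python3 -c "
from h import *
to([.4829,.2773,.0468],93.96)"
```

```text
t 54.2667 tcp [0.4831 0.277  0.0478] F [ 0.3  0.2 -2.4] w 0.0273
[[0.0, -0.068, 0.998], [0.0, 0.998, 0.068], [-1.0, 0.0, 0.0]] [ 0.521  0.495 -0.129  0.947  0.     0.452]
shift [ 1.   0.4 -0.2] rotvec [-0.0009  0.0003 -0.0002]
```

Down the last 1 mm, then open gradually, rise straight and look.

Request:
{"api": "play_rows", "payload": {"plan": [[0.8,0.3,0,0,0,0,1],[0,0,0,0,0,0,1],[0,0,0,0,0,0,1],[0,0,0,0,0,0,0.2],[0,0,0,0,0,0,0],[0,0,0,0,0,0,-0.4],[0,0,0,0,0,0,-0.8],[0,0,0,0,0,0,-1],[0,0,0,0,0,0,-1],[0,0,0,0,0,0,-1],[-10,0,0,0,0,0,-1],[-25,0,0,0,0,0,-1],[-35,0,0,0,0,0,-1],[-40,0,0,0,0,0,-1],[-35,0,0,0,0,0,-1],[-20,0,0,0,0,0,-1],[0,0,0,0,0,0,-1],[0,0,0,0,0,0,-1],[0,0,0,0,0,0,-1]]}}

```text
clock: 55.85
eef_pos: [0.4825, 0.2769, 0.2114]
tool_rot: [-0.024, 0.707, 0.024, 0.706]
ft_force: [0.3, -0.3, -0.5]
grip_width: 0.0853
```

```bash
python3 - <<'E'
from h import *
show(get_obs())
p=camera('wrist'); save(p,'w9.png'); P=cloud(p); u,v=np.meshgrid(np.arange(512),np.arange(384)); f=p['frame'].astype(int)
def rr(q,n): print(n,len(q),[np.round(x,4) for x in cv2.minAreaRect(q[:,:2].astype(np.float32))], np.round(np.percentile(q[:,2],[5,50,95]),4))
N=(np.abs(P[...,1]-.277)<.05)&(np.abs(P[...,0]-.49)<.13)&(v<320)
rr(P[N&(P[...,2]>.076)&(P[...,2]<.09)],'top all')
rr(P[N&(P[...,2]>.076)&(P[...,2]<.09)&(P[...,0]<.54)],'handle')
N=(P[...,1]>.33)&(P[...,1]<.48)&(P[...,0]<.62)
rr(P[N&(P[...,2]>.04)&(P[...,2]<.056)&(v<320)],'tray')
rr(P[N&(P[...,2]<.012)&(f.max(-1)-f.min(-1)<28)&(f.max(-1)>60)],'mat')
p=camera('top'); save(p,'t9.png'); P=cloud(p); steamer(p,P,(.64,-.164))
N=(np.abs(P[...,1]+.395)<.07)&(np.abs(P[...,0]-.445)<.1)
rr(P[N&(P[...,2]>.08)],'stack')
E
```

```text
t 55.85 tcp [0.4825 0.2769 0.2114] F [ 0.3 -0.3 -0.5] w 0.0853
[[-0.001, -0.068, 0.998], [-0.0, 0.998, 0.068], [-1.0, -0.0, -0.001]] [ 0.521  0.362  0.121  1.331 -0.     0.453]
top all 6771 [array([0.4927, 0.2767]), array([0.1733, 0.0355]), np.float64(4.7114)] [0.0796 0.0829 0.0855]
handle 5490 [array([0.4735, 0.2767]), array([0.1348, 0.0294]), np.float64(3.9453)] [0.0798 0.0829 0.0846]
tray 3344 [array([0.4821, 0.4047]), array([0.15  , 0.0605]), np.float64(7.4759)] [0.0403 0.0471 0.049 ]
mat 7531 [array([0.4839, 0.409 ]), array([0.1987, 0.1097]), np.float64(6.7143)] [0.0018 0.0031 0.0077]
steamer n 793 circle ((0.6399093270301819, -0.16557151079177856), 0.056337978690862656) med [ 0.63742066 -0.16385598]
stack 527 [array([ 0.4444, -0.3947]), array([0.0621, 0.1513]), np.float64(81.0692)] [0.0806 0.0864 0.0917]
```

View pics/t9.png

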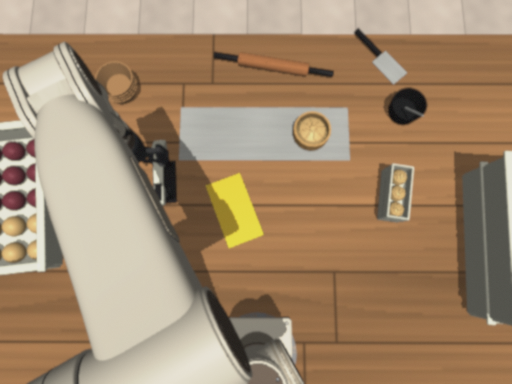

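Final top view: steamer wholly on the strip (311,130), stack (397,192) square, pot, bowl, rolling pin and spatula where they were. The thermometer lies as it did at the start (z 0.083, yaw 3.9°). I hand in.

```bash
python3 -c "
from h import *
print(job_done())"
```

```text
the job is handed in; nothing more can be done
None
```

The job is done and handed in at about 56 s of the 210 s allowed; the system reports no verdict.

- **Trays:** The middle tray is on the small grey mat, about 4–5 mm off its centre and within 1° of its direction. The upper tray sits on the lower one within about 2 mm and 1°. I set the middle tray back on the stack once, before carrying it, to regrip it so its orientation was kept.
- **Steamer:** Only the rightmost one was present. It was knocked a few centimetres aside during the tray work, so I located it again. I slid it onto the strip, where it stands at (0.640, −0.165), at least 30 mm inside every edge.
- **Readings:** I held the thermometer at each bun for about 2 s, at 90 mm with a computed miss under 1 mm. The steamer bun came first and the middle bun of the tray on the mat second. The aim was worked out from the arm's pose; the thermometer gives no reading to check it against.
- **Thermometer:** It lies back in the cradle. Its measured height, angle and handle position match the start within about 1 mm and 0.1°.

In the last top picture the rolling pin, pot and black bowl look where they were. My one open point is the tray's small sideways offset on the mat, which I judged close enough to square and left.

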